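Set up the bench for the next valve housing

TASK

Set the bench up for the next valve assembly: each of the four things lying in front goes into the grey holder made for its shape. Stand the oil bottle in the round cup and the red thread-lock bottle in the small oblong one, seat the valve housing base down in its rectangular nest, and lay the plug gauge across its pair of V-rests. All must sit fully home; keep both bottles upright on the way and leave the two bearings where they lie.

Things in the scene. Friction and masses are not known exactly. Their poses are not given: they have to be found in the camera images.
- oil_bottle_mid (a point): Oil bottle, white with a red spout, standing upright on the bench. Round body 38 mm across up to 72 mm, total height 105 mm, 0.12 kg. The point lies on its axis, 52.5 mm above its underside; z up along the axis. Gripped at this height or a little lower, the fingers clear the rim of its holder.
- threadlock_mid (a point): Thread-lock bottle, flat red body with blue cap, standing upright on the bench. Body 16 mm along its x axis, 26 mm along its y axis, 48 mm high, with a narrower cap to 70 mm; 0.03 kg. The point lies on its axis 35 mm above its underside; z up. It can be gripped across the 16 mm at this height.
- valve_housing_mid (a point): Machined light-grey valve housing in the row of things nearest the robot. Block 30 mm along its x axis, 49 mm along its y axis (with the small nose on one end), 22 mm high, with a round boss on top to 31 mm; 0.16 kg. The point lies in the middle, 15.5 mm above its underside; z up. Grip it across the 30 mm, high on the block, so that the fingers stay above the rim of the nest.
- plug_gauge_mid (a point): Plug gauge: a slim steel double-ended gauge lying on the bench, 107 mm long along its y axis, 17 mm in diameter (thickest in the middle), 0.09 kg. The point lies on its axis at mid-length, 8 mm above the bench at the start; it may roll about y, so its x and z axes need not be level or upright.
- oil_holder_seat (a point): Round grey cup for the oil bottle, fixed on a square aluminium base plate 82 x 82 x 6 mm. Pocket 46 mm in diameter at the floor, straight for 14 mm, then flaring to 60 mm at the rim, which is 28 mm above this point. Its point is the middle of the pocket floor, on top of the base plate; z up.
- threadlock_holder_seat (a point): Small oblong grey holder for the thread-lock bottle, fixed, on a base plate 64 x 86 x 6 mm. Pocket 24 mm along its x axis by 34 mm along y at the floor, straight for 5 mm, then bevelled out to 34 x 44 mm at the rim, 13.5 mm above this point. The bottle's 26 mm width goes along y. The point is the middle of the pocket floor, on top of the base plate; z up.
- housing_nest_seat (a point): Large rectangular grey nest for the valve housing, fixed, on a base plate 74 x 104 x 6 mm. Pocket 38 mm along its x axis by 57 mm along y at the floor, straight for 4.5 mm, then bevelled out to 45 x 64 mm at the rim, 10.5 mm above this point. The housing's 49 mm length goes along y, either end first. The point is the middle of the pocket floor; z up.
- gauge_rest_seat (a point): Pair of grey V-rests for the plug gauge, fixed, on a base plate 66 x 112 x 6 mm. The V-blocks stand 72 mm apart along its y axis (58 mm free between them for fingers); their 90 degree grooves run along y, bottom 10 mm and top 28 mm above this point, mouth 36 mm wide. The gauge lies along y, its axis then 21.6 mm above this point, which is the middle of the plate's top; z up.
- bearing_a_mid (a point): Bystander: a ball bearing 26 mm in diameter, 8 mm high, lying flat on the left between the things and the holders; to be left alone. The point is its centre.
- bearing_b_mid (a point): Bystander: a second ball bearing 26 mm in diameter, 8 mm high, lying flat on the right between the things and the holders; to be left alone. The point is its centre.
Mind the look-alikes: they are no part of the job. Leave any turquoise or yellow look-alike of the part that bears oil_bottle_mid alone.

How it is judged:
At the end, for the whole second after the job is handed in: All at rest in their own holders: oil bottle upright on its floor within 8 mm of the middle, thread-lock within 9 mm, housing within 11 mm and 0.35 rad (heights to 3 mm); gauge in both V-rests, middle within 15 mm, height to 4 mm, within 0.12 rad of the grooves (horizontal distance between oil_bottle_mid and oil_holder_seat below 0.008 m and z of oil_bottle_mid in the frame of oil_holder_seat between 0.0495 and 0.0555 m and angle between each of oil_bottle_mid, threadlock_mid, valve_housing_mid's own z axis and vertical below 0.12 rad and horizontal distance between threadlock_mid and threadlock_holder_seat below 0.009 m and z of threadlock_mid in the frame of threadlock_holder_seat between 0.032 and 0.038 m and horizontal distance between valve_housing_mid and housing_nest_seat below 0.011 m and z of valve_housing_mid in the frame of housing_nest_seat between 0.0125 and 0.0185 m and angle between the y axis of valve_housing_mid and the y axis of housing_nest_seat, either way round below 0.35 rad and horizontal distance between plug_gauge_mid and gauge_rest_seat below 0.015 m and z of plug_gauge_mid in the frame of gauge_rest_seat between 0.0176 and 0.0256 m and angle between the y axis of plug_gauge_mid and the y axis of gauge_rest_seat, either way round below 0.12 rad); the robot touches nothing.
It fails at once if a bottle is tipped by more than 0.6 rad (angle between any of oil_bottle_mid, threadlock_mid's own z axis and vertical above 0.6 rad).
It fails at once if a bearing is shifted by more than 25 mm (distance of any of bearing_a_mid, bearing_b_mid from where it was at the start of the episode above 0.025 m).
It also fails if it takes over 106 s, if anything falls off the work surface, if the arm or the gripper's body presses on something with over 40 N, if the wrist force passes 120 N, or if a joint passes its speed limit or range.

ROBOT

A 7-joint arm with a two-finger parallel gripper is mounted at the origin on a cart in front of the work surface, level with it; the furniture and walls round the work are solid. World frame = base frame: x ahead of the robot, y to its left, z up, the work surface at z = 0. Lengths are in m, angles in rad, forces in N, time in s.
With the tool pointing down it reaches from about 0.4 to 0.9 m from the base axis. Payload 5.5 kg.
Tool frame: the origin (TCP) lies at the very end of the fingers, on their centre line; the grasp point (between the pads) lies 19 mm behind it; z points along the fingers, y is the line along which they close (so a half turn about z gives the same grasp; the last joint's range is limited). The gripper opens to 85 mm and grips with 20 to 120 N. Pads are 22 mm wide; open, the fingers measure 114 mm over their backs; the gripper's body (76 mm by 85 mm) begins 54 mm behind the grasp point. The pads swing forward as they close: fully open they stand 13 mm farther back than shut.
Start: joints at [-0.991, 0.501, -0.427, 1.55, 0.221, 1.138, -0.21], TCP at [0.202, 0.618, 0.231] pointing down, gripper open.
Joint ranges: [-2.88, 2.88], [-0.31, 2.03], [-1.54, 1.56], [0.2, 2.42], [-1.41, 4.55], [0.19, 2.02], [-2.57, 2.57]. Speed limits (rad/s): [2.57, 2.57, 3.14, 3.14, 3.14, 3.14, 3.14].

INTERFACE

Orientations are given as a unit quaternion [x, y, z, w].
In Python, from rig import bot gives the robot as it stands.
- The arm moves only by the tool servo_tool, never from a script. Its argument "plan" is a list of rows, each a list of 3 entries, a list of its own where there are three numbers: the shift along the tool's x, y, z each as a share of 4 cm, from -1 to 1, then the turn, a rotation vector about the tool's x, y, z each as a share of 4 degrees, from -1 to 1, then the gripper's target within -1 to 1 (fully open at 1, half-way at 0, shut at -1). A call has 1 to 5 rows; each row shifts and turns the commanded pose from where the row before left it, along the tool's axes as they then stand; what a row does not reach is not made up. A row lasts 1/12 s, in which the tool goes at most 41.7 mm and 7.16 degrees, less where a joint would pass 70% of its speed; a pose out of reach is approached as far as the arm can. A call with a number of a shift or a turn outside -1 to 1 is refused whole. A call with a gripper value outside its range is refused whole. The fingers move at their own pace and stop on an object; "grip_force" is the grip in N (left out, the last holds). Time passes only in rows, so rows that do not move let the fingers close. It gives the time, the measured TCP pose, the force, the opening and the grip force at its end, in the units of the state.
- bot.sense(): the state, without advancing time (a new reading comes with each control period).
- bot.get_image(name): name is "scene" or "top"; returns a dict with "img" (400x640x3 uint8, red, green, blue), "fx", "fy", "cx", "cy" (pixels), "view" (4x4, takes a point from world to camera coordinates). Camera axes: x right, y up, looking along -z (the intrinsics and any distortion apply to the point x, -y, -z); pixel columns grow to the right and rows downward; lengths in m; the calibration is good to about 2 mm. A picture is of the moment at which its call begins. There is no depth.
- bot.job_done(): hands the job in; it is judged then, once.
The state is a dict: "t": time; "joint_positions": joint angles; "qd": joint speeds; "joint_efforts": joint torques, N m; "tool_pos": TCP position; "orientation": TCP orientation; "wrist_force": force on the tool from outside, world axes, zero at the start; "torque": the same for the moment, N m; "finger_gap": finger opening in m; "grip_force": force on a finger pad.
Only numpy, scipy, OpenCV 4.12 (cv2) and the standard library are available. Lean on these libraries where they do the work, as an engineer would, in place of code of your own. Each camera call takes 0.05 s, during which the arm holds its last target. There are 200 camera calls.

## Working session

There is one attempt and no reset: what is moved stays moved. The work goes in short steps, Python scripts to look and compute and a tool call to move; the robot and the scene stay as the last step left them, time stands still between calls to the robot, and variables do not carry over. Pictures are saved under pics/ and viewed, at most 14 in all, crops included, and the job is handed in when it is done.

Besides the shell and the picture viewer there is one more tool, called after ">>>" as name(argument=value, ...), one argument or row to a line, values as JSON. servo_tool: Moves the arm, as the interface text tells. Shift numbers are shares of 4 cm and turn numbers shares of 4 degrees, none past 1 either way. Its arguments: {"type":"object","properties":{"plan":{"type":"array"},"grip_force":{"type":"number"}},"required":["plan"]}

```bash
ls; mkdir -p pics; python3 - <<'E'
from rig import bot
import cv2,numpy as np
s=bot.sense()
print(s['t'],s['tool_pos'],s['orientation'],s['finger_gap'])
for n in("scene","top"):
    d=bot.get_image(n); cv2.imwrite(f"pics/{n}0.png",d['img'][:,:,::-1])
    print(n,d['fx'],d['fy'],d['cx'],d['cy'],[k for k in d],np.round(d['view'],4).tolist())
E
```

```text
pics
0.0 [0.20231932 0.61696953 0.23025565] [ 1.57705889e-01  9.87485637e-01 -9.67894165e-04 -1.78041557e-04] 0.08550114782374055
scene 379.4163169750685 379.4163169750685 319.7420372957298 197.87734985950456 ['img', 'fx', 'fy', 'cx', 'cy', 'view'] [[-0.6863, -0.7271, -0.0181, 0.3871], [0.3083, -0.3134, 0.8982, -0.2505], [-0.6587, 0.6109, 0.4393, -0.5663], [0.0, 0.0, 0.0, 1.0]]
top 392.2912543459832 392.2912543459832 321.91778599904706 199.64969618586068 ['img', 'fx', 'fy', 'cx', 'cy', 'view'] [[0.0188, -0.9988, 0.0452, -0.04], [0.9816, 0.027, 0.1888, -0.5501], [-0.1898, 0.0408, 0.981, -0.8128], [0.0, 0.0, 0.0, 1.0]]
```

View pics/top0.png

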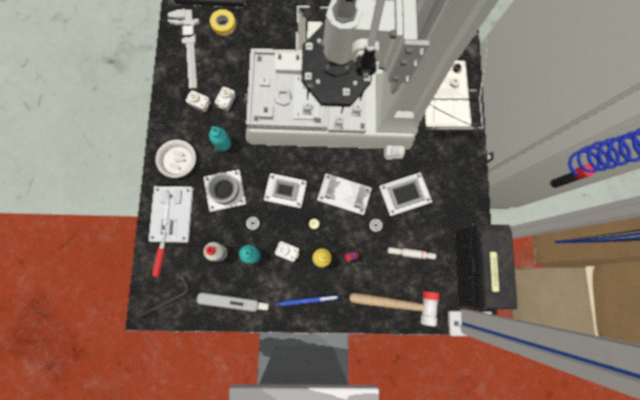

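View pics/scene0.png

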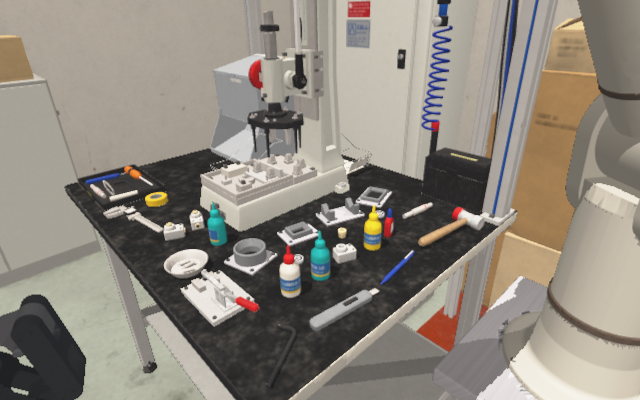

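The top view shows the row in front: oil bottle (215,250), housing (287,251), thread-lock (351,256) and gauge (412,253). The holders are the cup (224,189), the oblong holder (286,189), the V-rests (344,193) and the nest (405,193). The bearings are at (252,223) and (376,225). The turquoise bottle (250,253) and yellow bottle (321,257) are decoys.

```bash
cat > h.py <<'E'
from rig import bot
import cv2,numpy as np
from scipy.spatial.transform import Rotation as R
def cam(n):
    d=bot.get_image(n); return d
def ray(d,uv,z):
    uv=np.atleast_2d(uv).astype(float); V=np.array(d['view']); Rm=V[:3,:3]; c=-Rm.T@V[:3,3]
    r=np.c_[(uv[:,0]-d['cx'])/d['fx'],-(uv[:,1]-d['cy'])/d['fy'],-np.ones(len(uv))]@Rm
    return c+r*((z-c[2])/r[:,2])[:,None]
def proj(d,P):
    V=np.array(d['view']); p=np.atleast_2d(P)@V[:3,:3].T+V[:3,3]
    return np.c_[d['cx']+d['fx']*p[:,0]/-p[:,2], d['cy']-d['fy']*p[:,1]/-p[:,2]]
def rects(d,mask,z,amin=30):
    out=[]
    for c in cv2.findContours(mask.astype('uint8'),cv2.RETR_EXTERNAL,cv2.CHAIN_APPROX_NONE)[0]:
        if cv2.contourArea(c)<amin: continue
        P=ray(d,c[:,0]+0.0,z)[:,:2]
        (x,y),(w,h),a=cv2.minAreaRect((P*1000).astype(np.float32))
        out.append((c[:,0].mean(0).round(),round(x),round(y),round(w),round(h),round(a,1)))
    return out
E
python3 - <<'E'
from h import *
d=cam("top"); im=d['img']; V=np.array(d['view']); print("cam",-V[:3,:3].T@V[:3,3])
cv2.imwrite("pics/c1.png",cv2.resize(im[165:272,195:450,::-1],None,fx=3.1,fy=3.1,interpolation=cv2.INTER_CUBIC))
g=im.max(2)>85
m=np.zeros(g.shape,bool); m[160:272,196:450]=g[160:272,196:450]
for z in(0.006,0.02):
    print(z); [print(r) for r in rects(d,m,z)]
s=cam("scene"); cv2.imwrite("pics/c2.png",cv2.resize(s['img'][175:305,215:445,::-1],None,fx=3.4,fy=3.4,interpolation=cv2.INTER_CUBIC))
E
```

```text
cam [0.38651144 0.00814111 0.90300883]
0.006
(array([351., 256.]), 431, -98, 20, 35, 19.4)
(array([321., 257.]), 427, -31, 43, 43, 1.3)
(array([248., 254.]), 432, 134, 43, 43, 2.8)
(array([411., 252.]), 445, -238, 115, 31, 80.0)
(array([214., 251.]), 435, 210, 43, 51, 3.7)
(array([287., 251.]), 439, 48, 55, 38, 67.1)
(array([375., 225.]), 505, -155, 30, 31, 89.8)
(array([314., 223.]), 504, -11, 25, 25, 1.5)
(array([252., 223.]), 501, 129, 31, 30, 46.9)
(array([344., 194.]), 575, -81, 119, 74, 73.2)
(array([285., 190.]), 580, 57, 93, 71, 79.3)
(array([405., 194.]), 580, -226, 80, 112, 20.2)
(array([224., 190.]), 577, 198, 90, 89, 14.1)
0.02
(array([351., 256.]), 431, -96, 20, 34, 19.4)
(array([321., 257.]), 426, -30, 42, 42, 1.3)
(array([248., 254.]), 431, 132, 42, 42, 2.8)
(array([411., 252.]), 444, -234, 113, 31, 80.0)
(array([214., 251.]), 434, 207, 42, 50, 3.7)
(array([287., 251.]), 438, 47, 54, 38, 67.1)
(array([375., 225.]), 503, -152, 30, 30, 89.8)
(array([314., 223.]), 502, -11, 25, 25, 1.5)
(array([252., 223.]), 500, 127, 31, 30, 46.9)
(array([344., 194.]), 572, -80, 117, 73, 73.2)
(array([285., 190.]), 577, 57, 92, 70, 79.3)
(array([405., 194.]), 577, -222, 79, 111, 20.2)
(array([224., 190.]), 574, 195, 89, 87, 14.1)
```

View pics/c1.png

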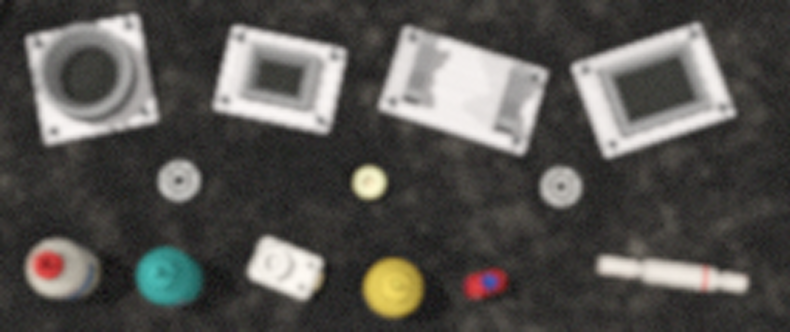

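View pics/c2.png

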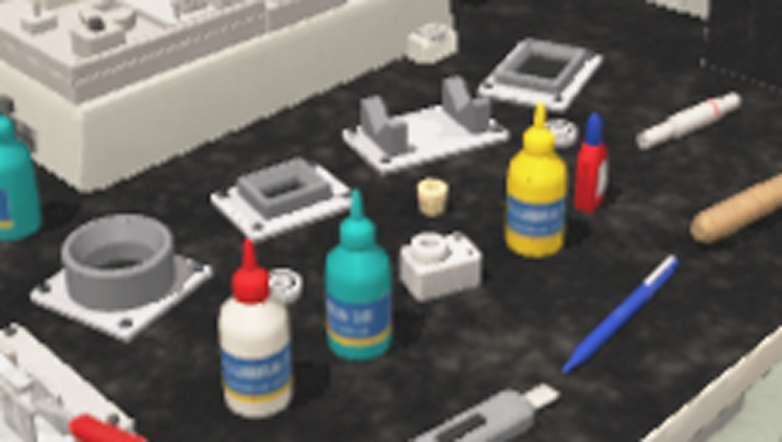

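The crops confirm the layout. Yaws from the top contours are V-rests about -17°, oblong holder about -11°, nest about +20° and housing about -23°. The housing's boss points up and the gauge lies almost along y. Next I'll refine the parts by colour in both views.

```bash
python3 - <<'E'
from h import *
from scipy.optimize import least_squares
T=cam("top");S=cam("scene")
def hsv(d): return cv2.cvtColor(d['img'],cv2.COLOR_RGB2HSV).astype(int)
def blob(d,lo,hi,box,hue2=None):
    h=hsv(d); m=((h>=lo)&(h<=hi)).all(2)
    if hue2 is not None: m|=((h>=hue2[0])&(h<=hue2[1])).all(2)
    k=np.zeros_like(m); x0,y0,x1,y1=box; k[y0:y1,x0:x1]=m[y0:y1,x0:x1]
    n,l,st,c=cv2.connectedComponentsWithStats(k.astype('uint8')); i=1+st[1:,4].argmax(); return c[i],st[i],l==i
red=((0,120,70),(9,255,255)); red2=((170,120,70),(180,255,255)); blu=((100,110,50),(130,255,255))
def tri(a,b):
    f=lambda p:np.r_[proj(T,p)[0]-a,proj(S,p)[0]-b]
    r=least_squares(f,[.45,0,.05]); return r.x.round(4),r.fun.round(1)
a=blob(T,*red,(200,235,230,265),red2);b=blob(S,*red,(280,242,300,267),red2); print("spout",a[:2],b[:2],tri(a[0],b[0]))
a=blob(T,*blu,(340,245,365,265));b=blob(S,*blu,(380,205,400,225)); print("cap",a[:2],b[:2],tri(a[0],b[0]))
a=blob(T,*red,(335,240,370,270),red2); print("red body",a[:2]); u=a[2]|blob(T,*blu,(340,245,365,265))[2]; print(rects(T,u,.024),rects(T,u,.04))
b=blob(S,*red,(378,210,400,250),red2); print("body scene",b[:2])
w=(T['img'].min(2)>110).astype('uint8'); k=np.zeros_like(w)
for n,(x0,y0,x1,y1),z in(("gauge",(380,240,445,265),.009),("housing",(272,238,302,266),.022),("oil",(200,238,230,266),.03)):
    k[:]=0;k[y0:y1,x0:x1]=w[y0:y1,x0:x1]; print(n,rects(T,k,z)); 
    if n=="gauge":
        v,u=np.nonzero(k); P=ray(T,np.c_[u,v],z)[:,:2]; l=cv2.fitLine(P.astype(np.float32),2,0,1e-4,1e-4).ravel(); print(P.mean(0),np.degrees(np.arctan2(l[1],l[0])))
# dark pocket floors
g=cv2.cvtColor(T['img'],cv2.COLOR_RGB2GRAY)
print("press front edge",ray(T,[[330,147]],.07), "camscene",-np.array(S['view'])[:3,:3].T@np.array(S['view'])[:3,3])
E
```

```text
spout (array([210.18333333, 250.18333333]), array([206, 246,   9,   9,  60], dtype=int32)) (array([288.04225352, 256.19014085]), array([283, 245,  11,  19, 142], dtype=int32)) (array([0.433 , 0.2015, 0.0822]), array([ 0.1,  0.1, -0.2, -0. ]))
cap (array([352.42857143, 255.14285714]), array([351, 254,   4,   3,   7], dtype=int32)) (array([389.12195122, 212.53658537]), array([387, 208,   5,  10,  41], dtype=int32)) (array([ 0.4298, -0.095 ,  0.0604]), array([ 0.2,  0.3, -0.4, -0. ]))
red body (array([350.55681818, 256.21590909]), array([344, 251,  15,  11,  88], dtype=int32))
[(array([351., 256.]), 431, -96, 19, 33, 16.8)] [(array([351., 256.]), 430, -94, 19, 32, 16.8)]
body scene (array([387.63513514, 226.68243243]), array([384, 217,  10,  21, 148], dtype=int32))
gauge [(array([412., 253.]), 441, -237, 112, 19, 83.2)]
[ 0.4410655  -0.23624279] 83.582405
housing [(array([287., 251.]), 438, 47, 51, 35, 69.6)]
oil [(array([213., 251.]), 434, 208, 43, 39, 65.2)]
press front edge [[ 0.66738796 -0.04225692  0.07      ]] camscene [-0.03013694  0.54881725  0.48079074]
```

```bash
cat >> h.py <<'E'
def work(x,y,z,yaw,n=None,grip=1,pos=None,q=None):
    """rows (in tool units) from the present (or given) pose to TCP x,y,z with the tool down, closing line at yaw deg"""
    s=bot.sense(); p=np.array(s['tool_pos'] if pos is None else pos); r=R.from_quat(s['orientation']) if q is None else q
    a=np.radians(yaw); c,si=np.cos(a),np.sin(a)
    Y=np.array([c,si,0]); Z=np.array([0,0,-1.]); Y=Y*np.sign(Y@r.as_matrix()[:,1]); goal=R.from_matrix(np.c_[np.cross(Y,Z),Y,Z])
    rv=(r.inv()*goal).as_rotvec(); d=np.array([x,y,z])-p
    n=n or int(np.ceil(max(np.linalg.norm(d)/.039,np.degrees(np.abs(rv).max())/3.95,1)))
    for i in range(n):
        A=r*R.from_rotvec(rv*i/n)
        t=A.inv().apply(d/n)/.04
        print([t.round(2).tolist(),(np.degrees(rv/n)/4).round(2).tolist(),grip])
    print('--',n); return np.array([x,y,z]),goal
E
python3 - <<'E'
from h import *
p,q=work(.433,.202,.15,30); work(.433,.202,.037,30,pos=p,q=q)
E
```

```text
[[-0.67, -0.62, 0.16], [-0.0, 0.0, 0.8], 1]
[[-0.7, -0.58, 0.16], [-0.0, 0.0, 0.8], 1]
[[-0.74, -0.54, 0.16], [-0.0, 0.0, 0.8], 1]
[[-0.76, -0.5, 0.16], [-0.0, 0.0, 0.8], 1]
[[-0.79, -0.46, 0.16], [-0.0, 0.0, 0.8], 1]
[[-0.82, -0.41, 0.16], [-0.0, 0.0, 0.8], 1]
[[-0.84, -0.36, 0.16], [-0.0, 0.0, 0.8], 1]
[[-0.86, -0.32, 0.16], [-0.0, 0.0, 0.8], 1]
[[-0.87, -0.27, 0.16], [-0.0, 0.0, 0.8], 1]
[[-0.89, -0.22, 0.16], [-0.0, 0.0, 0.8], 1]
[[-0.9, -0.17, 0.16], [-0.0, 0.0, 0.8], 1]
[[-0.91, -0.12, 0.16], [-0.0, 0.0, 0.8], 1]
[[-0.91, -0.07, 0.16], [-0.0, 0.0, 0.8], 1]
-- 13
[[0.0, 0.0, 0.94], [0.0, 0.0, 0.0], 1]
[[0.0, 0.0, 0.94], [0.0, 0.0, 0.0], 1]
[[0.0, 0.0, 0.94], [0.0, 0.0, 0.0], 1]
-- 3
```

>>> servo_tool(
  plan=[
    [[-0.67,-0.62,0.16],[0,0,0.8],1],
    [[-0.7,-0.58,0.16],[0,0,0.8],1],
    [[-0.74,-0.54,0.16],[0,0,0.8],1],
    [[-0.76,-0.5,0.16],[0,0,0.8],1],
    [[-0.79,-0.46,0.16],[0,0,0.8],1],
  ],
  grip_force=40,
)

```text
t: 0.72
tool_pos: [0.2916, 0.4566, 0.1991]
orientation: [0.295, 0.956, 0.0, 0.0]
wrist_force: [0.3, 0.6, -0.5]
finger_gap: 0.0858
grip_force: 0.0
```

>>> servo_tool(
  plan=[
    [[-0.82,-0.41,0.16],[0,0,0.8],1],
    [[-0.84,-0.36,0.16],[0,0,0.8],1],
    [[-0.86,-0.32,0.16],[0,0,0.8],1],
    [[-0.87,-0.27,0.16],[0,0,0.8],1],
    [[-0.89,-0.22,0.16],[0,0,0.8],1],
  ],
)

```text
t: 1.13
tool_pos: [0.3809, 0.2968, 0.1673]
orientation: [0.425, 0.905, 0.0, 0.0]
wrist_force: [1.4, -0.4, -0.5]
finger_gap: 0.0856
grip_force: 0.0
```

>>> servo_tool(
  plan=[
    [[-0.9,-0.17,0.16],[0,0,0.8],1],
    [[-0.91,-0.12,0.16],[0,0,0.8],1],
    [[-0.91,-0.07,0.16],[0,0,0.8],1],
    [[0,0,0],[0,0,0],1],
    [[0,0,0],[0,0,0],1],
  ],
)

```text
t: 1.55
tool_pos: [0.4346, 0.1998, 0.1478]
orientation: [0.5, 0.866, -0.0, 0.0]
wrist_force: [-0.4, 1.5, 0.4]
finger_gap: 0.0853
grip_force: 0.0
```

```bash
python3 - <<'E'
from h import *
d=cam("scene"); cv2.imwrite("pics/s1.png",d['img'][:,:,::-1]); s=bot.sense(); print(s['t'],s['tool_pos'],s['joint_positions'],R.from_quat(s['orientation']).as_matrix()[:,1])
work(.433,.202,.037,30)
E
```

```text
1.6 [0.43395606 0.20184736 0.14809775] [-0.37607903  0.28051764 -0.13245149  2.05464459  0.05021781  0.80949134
 -0.0118651 ] [ 8.64718049e-01  5.02257590e-01 -9.40131783e-05]
[[0.0, -0.01, 0.93], [-0.0, -0.0, 0.01], 1]
[[0.0, -0.01, 0.93], [-0.0, -0.0, 0.01], 1]
[[0.01, -0.01, 0.93], [-0.0, -0.0, 0.01], 1]
-- 3
```

View pics/s1.png

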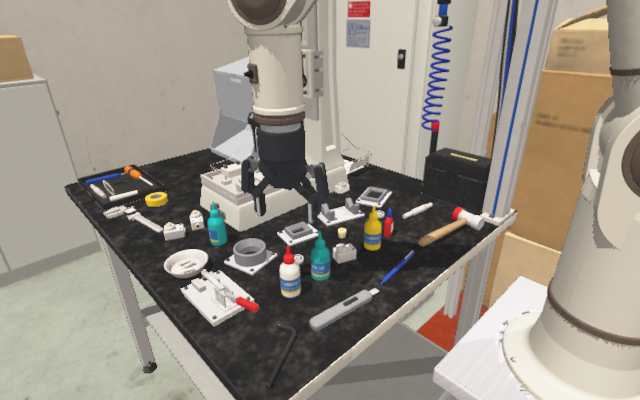

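The scene view shows the open fingers centred above the white bottle, whose spout is at (288,256), and clear of the turquoise bottle. I'll descend and close.

>>> servo_tool(
  plan=[
    [[0,-0.01,0.7],[0,0,0],1],
    [[0,-0.01,0.7],[0,0,0],1],
    [[0,0,0.7],[0,0,0],1],
    [[0,0,0.67],[0,0,0],1],
    [[0,0,0],[0,0,0],1],
  ],
)

```text
t: 2.02
tool_pos: [0.4289, 0.2023, 0.0334]
orientation: [0.497, 0.868, -0.003, -0.003]
wrist_force: [-0.3, 0.5, -0.1]
finger_gap: 0.0852
grip_force: 0.0
```

>>> servo_tool(
  plan=[
    [[0,0,0],[0,0,0],-1],
    [[0,0,0],[0,0,0],-1],
    [[0,0,0],[0,0,0],-1],
    [[0,0,0],[0,0,0],-1],
    [[0,0,0],[0,0,0],-1],
  ],
)

```text
t: 2.43
tool_pos: [0.4343, 0.2028, 0.0391]
orientation: [0.498, 0.867, 0.001, 0.001]
wrist_force: [-1.4, -0.1, 6.2]
finger_gap: 0.0372
grip_force: 39.3
```

>>> servo_tool(
  plan=[
    [[0,0,0],[0,0,0],-1],
    [[0,0,0],[0,0,0],-1],
    [[0,0,0],[0,0,0],-1],
  ],
)

```text
t: 2.68
tool_pos: [0.4343, 0.2028, 0.0391]
orientation: [0.498, 0.867, 0.001, 0.001]
wrist_force: [-1.3, -0.7, 7.1]
finger_gap: 0.037
grip_force: 39.3
```

```bash
python3 - <<'E'
from h import *
s=bot.sense();x,y,z=s['tool_pos'];print(x,y,z)
p,q=work(x,y,.11,30,grip=-1); p,q=work(.577,.198,.11,30,pos=p,q=q,grip=-1); work(.577,.198,.043,30,pos=p,q=q,grip=-1)
E
```

```text
0.4342739242052499 0.20279758080485003 0.03907829845214929
[[-0.0, 0.0, -0.89], [0.02, 0.0, 0.03], -1]
[[-0.0, 0.0, -0.89], [0.02, 0.0, 0.03], -1]
-- 2
[[-0.47, 0.76, 0.0], [0.0, 0.0, 0.0], -1]
[[-0.47, 0.76, 0.0], [0.0, 0.0, 0.0], -1]
[[-0.47, 0.76, 0.0], [0.0, 0.0, 0.0], -1]
[[-0.47, 0.76, 0.0], [0.0, 0.0, 0.0], -1]
-- 4
[[0.0, 0.0, 0.84], [0.0, 0.0, 0.0], -1]
[[0.0, 0.0, 0.84], [0.0, 0.0, 0.0], -1]
-- 2
```

>>> servo_tool(
  plan=[
    [[0,0,-0.5],[0,0,0],-1],
    [[0,0,-0.6],[0,0,0],-1],
    [[0,0,-0.7],[0,0,0],-1],
    [[-0.2,0.3,0],[0,0,0],-1],
    [[-0.4,0.6,0],[0,0,0],-1],
  ],
)

```text
t: 3.1
tool_pos: [0.4751, 0.2006, 0.112]
orientation: [0.497, 0.868, 0.001, 0.0]
wrist_force: [0.1, -0.1, -1.5]
finger_gap: 0.037
grip_force: 40.4
```

>>> servo_tool(
  plan=[
    [[-0.4,0.7,0],[0,0,0],-1],
    [[-0.4,0.7,0],[0,0,0],-1],
    [[-0.4,0.6,0],[0,0,0],-1],
    [[0,0,0],[0,0,0],-1],
    [[0,0,0],[0,0,0],-1],
  ],
)

```text
t: 3.52
tool_pos: [0.571, 0.1974, 0.1097]
orientation: [0.499, 0.867, 0.0, 0.001]
wrist_force: [-0.7, 0.9, -1.0]
finger_gap: 0.037
grip_force: 40.5
```

```bash
python3 - <<'E'
from h import *
s=bot.sense();print(s['tool_pos'],s['wrist_force'],s['finger_gap'])
d=cam("scene"); cv2.imwrite("pics/s2.png",cv2.resize(d['img'][150:310,180:400,::-1],None,fx=3,fy=3,interpolation=cv2.INTER_CUBIC))
p,q=work(.577,.198,.11,30,grip=-1); work(.577,.198,.045,30,pos=p,q=q,grip=-1)
E
```

```text
[0.57103168 0.19738003 0.10973148] [-0.69842204  0.93816707 -0.98928388] 0.03698578994127597
[[-0.1, 0.17, -0.02], [-0.01, -0.0, 0.05], -1]
-- 1
[[0.0, 0.0, 0.81], [0.0, 0.0, 0.0], -1]
[[0.0, 0.0, 0.81], [0.0, 0.0, 0.0], -1]
-- 2
```

View pics/s2.png

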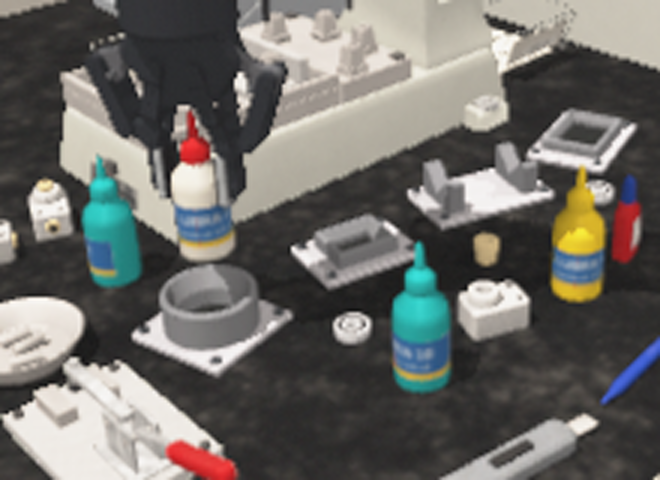

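The bottle hangs upright over the cup side, with its lean the same as the neighbouring bottle's perspective. I'll lower it into the cup.

>>> servo_tool(
  plan=[
    [[-0.1,0.17,0],[0,0,0.05],-1],
    [[0,0,0.4],[0,0,0],-1],
    [[0,0,0.4],[0,0,0],-1],
    [[0,0,0.4],[0,0,0],-1],
    [[0,0,0.25],[0,0,0],-1],
  ],
)

```text
t: 3.98
tool_pos: [0.5758, 0.1983, 0.0501]
orientation: [0.499, 0.866, -0.001, -0.001]
wrist_force: [-0.6, -0.4, -0.8]
finger_gap: 0.0368
grip_force: 40.5
```

>>> servo_tool(
  plan=[
    [[0,0,0.1],[0,0,0],-1],
    [[0,0,0],[0,0,0],-1],
    [[0,0,0],[0,0,0],-1],
  ],
)

```text
t: 4.23
tool_pos: [0.5775, 0.1985, 0.0478]
orientation: [0.499, 0.866, 0.0, 0.0]
wrist_force: [0.1, -0.7, -0.7]
finger_gap: 0.0372
grip_force: 40.5
```

>>> servo_tool(
  plan=[
    [[0,0,0.05],[0,0,0],-1],
    [[0,0,0.03],[0,0,0],-1],
    [[0,0,0.02],[0,0,0],-1],
    [[0,0,0],[0,0,0],-1],
  ],
)

```text
t: 4.57
tool_pos: [0.5783, 0.1985, 0.0451]
orientation: [0.5, 0.866, 0.001, 0.001]
wrist_force: [-1.9, -1.1, 7.5]
finger_gap: 0.037
grip_force: 41.3
```

>>> servo_tool(
  plan=[
    [[0,0,0],[0,0,0],0.3],
    [[0,0,0],[0,0,0],0.5],
    [[0,0,0],[0,0,0],1],
    [[0,0,0],[0,0,0],1],
  ],
)

```text
t: 4.9
tool_pos: [0.5775, 0.1982, 0.0434]
orientation: [0.5, 0.866, 0.0, 0.0]
wrist_force: [0.2, 0.2, -0.3]
finger_gap: 0.0831
grip_force: 0.0
```

>>> servo_tool(
  plan=[
    [[0,0,-0.4],[0,0,0],1],
    [[0,0,-0.6],[0,0,0],1],
    [[0,0,-0.8],[0,0,0],1],
    [[0,0,-0.9],[0,0,0],1],
    [[0,0,0],[0,0,0],1],
  ],
)

```text
t: 5.32
tool_pos: [0.582, 0.1999, 0.1587]
orientation: [0.5, 0.866, 0.005, 0.004]
wrist_force: [1.2, 1.1, 1.5]
finger_gap: 0.0855
grip_force: 0.0
```

```bash
python3 - <<'E'
from h import *
s=bot.sense();print(s['tool_pos'],s['wrist_force'],s['finger_gap'])
p,q=work(.438,.047,.13,-22); work(.438,.047,.011,-22,pos=p,q=q)
E
```

```text
[0.58200029 0.19993829 0.15866771] [1.18784933 1.05608611 1.54781287] 0.08549404583024713
[[-0.11, -0.36, 0.05], [0.01, -0.0, 0.93], 1]
[[-0.13, -0.35, 0.05], [0.01, -0.0, 0.93], 1]
[[-0.15, -0.34, 0.05], [0.01, -0.0, 0.93], 1]
[[-0.18, -0.33, 0.05], [0.01, -0.0, 0.93], 1]
[[-0.2, -0.32, 0.05], [0.01, -0.0, 0.93], 1]
[[-0.22, -0.31, 0.05], [0.01, -0.0, 0.93], 1]
[[-0.24, -0.29, 0.05], [0.01, -0.0, 0.93], 1]
[[-0.25, -0.28, 0.05], [0.01, -0.0, 0.93], 1]
[[-0.27, -0.26, 0.05], [0.01, -0.0, 0.93], 1]
[[-0.29, -0.24, 0.05], [0.01, -0.0, 0.93], 1]
[[-0.3, -0.22, 0.05], [0.01, -0.0, 0.93], 1]
[[-0.32, -0.2, 0.05], [0.01, -0.0, 0.93], 1]
[[-0.33, -0.18, 0.05], [0.01, -0.0, 0.93], 1]
[[-0.34, -0.16, 0.05], [0.01, -0.0, 0.93], 1]
-- 14
[[0.0, 0.0, 0.74], [0.0, 0.0, 0.0], 1]
[[0.0, 0.0, 0.74], [0.0, 0.0, 0.0], 1]
[[0.0, 0.0, 0.74], [0.0, 0.0, 0.0], 1]
[[0.0, 0.0, 0.74], [0.0, 0.0, 0.0], 1]
-- 4
```

>>> servo_tool(
  plan=[
    [[-0.11,-0.36,0.05],[0,0,0.93],1],
    [[-0.13,-0.35,0.05],[0,0,0.93],1],
    [[-0.15,-0.34,0.05],[0,0,0.93],1],
    [[-0.18,-0.33,0.05],[0,0,0.93],1],
    [[-0.2,-0.32,0.05],[0,0,0.93],1],
  ],
)

```text
t: 5.73
tool_pos: [0.5257, 0.1429, 0.1411]
orientation: [0.634, 0.773, 0.0, 0.0]
wrist_force: [-0.3, 0.2, 0.3]
finger_gap: 0.0853
grip_force: 0.0
```

>>> servo_tool(
  plan=[
    [[-0.22,-0.31,0.05],[0,0,0.93],1],
    [[-0.24,-0.29,0.05],[0,0,0.93],1],
    [[-0.25,-0.28,0.05],[0,0,0.93],1],
    [[-0.27,-0.26,0.05],[0,0,0.93],1],
    [[-0.29,-0.24,0.05],[0,0,0.93],1],
  ],
)

```text
t: 6.15
tool_pos: [0.4741, 0.0881, 0.1312]
orientation: [0.751, 0.66, 0.0, 0.0]
wrist_force: [-0.6, 0.6, 0.5]
finger_gap: 0.0855
grip_force: 0.0
```

>>> servo_tool(
  plan=[
    [[-0.3,-0.22,0.05],[0,0,0.93],1],
    [[-0.32,-0.2,0.05],[0,0,0.93],1],
    [[-0.33,-0.18,0.05],[0,0,0.93],1],
    [[-0.34,-0.16,0.05],[0,0,0.93],1],
    [[0,0,0],[0,0,0],1],
  ],
)

```text
t: 6.57
tool_pos: [0.4308, 0.0426, 0.1226]
orientation: [0.831, 0.557, -0.002, -0.0]
wrist_force: [0.6, -0.4, -0.4]
finger_gap: 0.0853
grip_force: 0.0
```

>>> servo_tool(
  plan=[
    [[0,0,0],[0,0,0],0.5],
    [[0,0,0],[0,0,0],0.4],
  ],
)

```text
t: 6.73
tool_pos: [0.4344, 0.0456, 0.1236]
orientation: [0.829, 0.56, 0.001, 0.0]
wrist_force: [-0.4, 0.2, -0.0]
finger_gap: 0.0637
grip_force: 0.0
```

```bash
python3 - <<'E'
from h import *
s=bot.sense();print(s['tool_pos'],s['finger_gap'])
d=cam("scene"); cv2.imwrite("pics/s3.png",cv2.resize(d['img'][130:310,200:420,::-1],None,fx=3,fy=3,interpolation=cv2.INTER_CUBIC))
work(.438,.047,.011,-22,grip=.4)
E
```

```text
[0.43439503 0.04556406 0.12361526] 0.06373996865756397
[[0.02, 0.02, 0.94], [0.01, -0.0, 0.01], 0.4]
[[0.02, 0.02, 0.94], [0.01, -0.0, 0.01], 0.4]
[[0.02, 0.02, 0.94], [0.01, -0.0, 0.01], 0.4]
-- 3
```

View pics/s3.png

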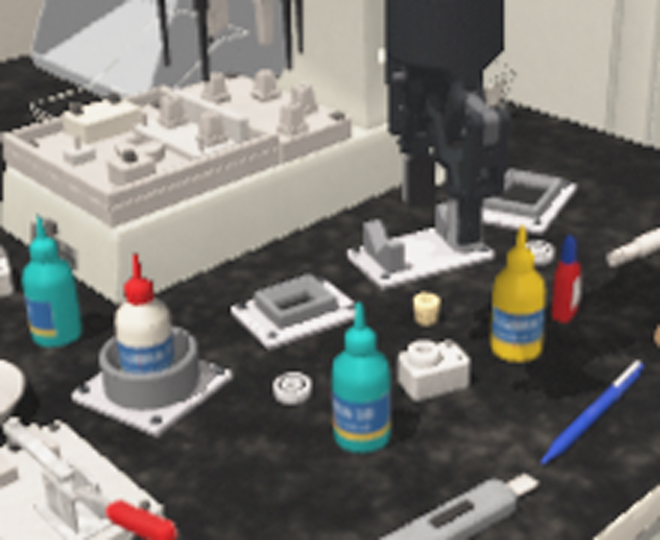

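The oil bottle stands in the cup at crop (143,335), and the gripper is above the housing. I'll go down and grip the housing.

>>> servo_tool(
  plan=[
    [[0.04,0.04,0.7],[0,0,0.03],0.4],
    [[0.02,0.02,0.7],[0,0,0],0.4],
    [[0,0,0.7],[0,0,0],0.4],
    [[0,0,0.5],[0,0,0],0.4],
    [[0,0,0],[0,0,0],0.4],
  ],
)

```text
t: 7.2
tool_pos: [0.4344, 0.0466, 0.0161]
orientation: [0.829, 0.559, -0.003, -0.001]
wrist_force: [-0.1, 0.6, -0.7]
finger_gap: 0.0598
grip_force: 0.0
```

>>> servo_tool(
  plan=[
    [[0,0,0.2],[0,0,0],0.4],
    [[0,0,0],[0,0,0],0.4],
    [[0,0,0],[0,0,0],0.4],
  ],
)

```text
t: 7.45
tool_pos: [0.4375, 0.0465, 0.012]
orientation: [0.83, 0.558, 0.001, 0.0]
wrist_force: [0.2, 0.8, 0.7]
finger_gap: 0.0599
grip_force: 0.0
```

```bash
python3 - <<'E'
from h import *
s=bot.sense();print(s['tool_pos'],s['finger_gap'],s['wrist_force'])
d=cam("scene"); cv2.imwrite("pics/s4.png",cv2.resize(d['img'][190:290,290:410,::-1],None,fx=4,fy=4,interpolation=cv2.INTER_CUBIC))
work(.438,.047,.011,-22,grip=.4)
E
```

```text
[0.43745581 0.04648039 0.01197493] 0.05989825749121577 [0.22299722 0.78261101 0.65979479]
[[0.02, 0.0, 0.03], [0.02, -0.02, -0.03], 0.4]
-- 1
```

View pics/s4.png

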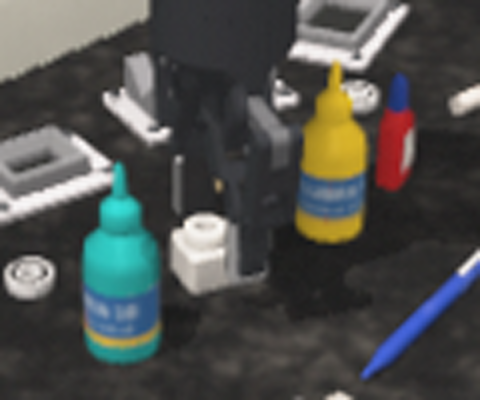

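One finger stands in front of the housing and one behind it, straddling the block. I'll close now.

>>> servo_tool(
  plan=[
    [[0,0,0],[0,0,0],-1],
    [[0,0,0],[0,0,0],-1],
    [[0,0,0],[0,0,0],-1],
    [[0,0,0],[0,0,0],-1],
    [[0,0,0],[0,0,0],-1],
  ],
  grip_force=60,
)

```text
t: 7.92
tool_pos: [0.4373, 0.0463, 0.0124]
orientation: [0.83, 0.558, 0.001, 0.0]
wrist_force: [-1.3, 0.0, 9.3]
finger_gap: 0.0282
grip_force: 59.1
```

>>> servo_tool(
  plan=[
    [[0,0,0],[0,0,0],-1],
    [[0,0,-0.5],[0,0,0],-1],
    [[0,0,-0.7],[0,0,0],-1],
    [[0,0,-0.9],[0,0,0],-1],
    [[0,0,-0.9],[0,0,0],-1],
  ],
)

```text
t: 8.33
tool_pos: [0.4352, 0.0459, 0.1322]
orientation: [0.83, 0.558, -0.001, -0.0]
wrist_force: [1.7, -0.4, -1.9]
finger_gap: 0.028
grip_force: 60.6
```

```bash
python3 - <<'E'
from h import *
s=bot.sense();print(s['tool_pos'],s['finger_gap'],s['wrist_force'],s['grip_force'])
p,q=work(.53,.0,.135,-6,grip=-1); p,q=work(.58,-.226,.12,20.2,pos=p,q=q,grip=-1)
E
```

```text
[0.43523149 0.04585109 0.13223213] 0.027971148800167902 [ 1.66402457 -0.35352435 -1.91323716] 60.58334827423096
[[-0.03, 0.53, -0.01], [-0.01, 0.0, -0.81], -1]
[[-0.06, 0.52, -0.01], [-0.01, 0.0, -0.81], -1]
[[-0.09, 0.52, -0.01], [-0.01, 0.0, -0.81], -1]
[[-0.12, 0.51, -0.01], [-0.01, 0.0, -0.81], -1]
[[-0.15, 0.5, -0.01], [-0.01, 0.0, -0.81], -1]
-- 5
[[-0.78, 0.26, 0.05], [0.0, 0.0, -0.94], -1]
[[-0.8, 0.21, 0.05], [0.0, 0.0, -0.94], -1]
[[-0.81, 0.16, 0.05], [0.0, 0.0, -0.94], -1]
[[-0.82, 0.1, 0.05], [0.0, 0.0, -0.94], -1]
[[-0.83, 0.05, 0.05], [0.0, 0.0, -0.94], -1]
[[-0.83, -0.0, 0.05], [0.0, 0.0, -0.94], -1]
[[-0.82, -0.06, 0.05], [0.0, 0.0, -0.94], -1]
-- 7
```

>>> servo_tool(
  plan=[
    [[-0.03,0.53,0],[0,0,-0.81],-1],
    [[-0.06,0.52,0],[0,0,-0.81],-1],
    [[-0.09,0.52,0],[0,0,-0.81],-1],
    [[-0.12,0.51,0],[0,0,-0.81],-1],
    [[-0.15,0.5,0],[0,0,-0.81],-1],
  ],
)

```text
t: 8.75
tool_pos: [0.5319, 0.0004, 0.1316]
orientation: [0.742, 0.671, 0.0, 0.0]
wrist_force: [0.0, 0.1, -1.1]
finger_gap: 0.0277
grip_force: 60.6
```

>>> servo_tool(
  plan=[
    [[-0.78,0.26,0.05],[0,0,-0.94],-1],
    [[-0.8,0.21,0.05],[0,0,-0.94],-1],
    [[-0.81,0.16,0.05],[0,0,-0.94],-1],
    [[-0.82,0.1,0.05],[0,0,-0.94],-1],
    [[-0.83,0.05,0.05],[0,0,-0.94],-1],
  ],
)

```text
t: 9.17
tool_pos: [0.5668, -0.162, 0.1211]
orientation: [0.622, 0.783, -0.0, -0.0]
wrist_force: [1.3, 0.1, -2.2]
finger_gap: 0.0279
grip_force: 60.6
```

>>> servo_tool(
  plan=[
    [[-0.83,0,0.05],[0,0,-0.94],-1],
    [[-0.82,-0.06,0.05],[0,0,-0.94],-1],
    [[0,0,0],[0,0,0],-1],
    [[0,0,0],[0,0,0],-1],
    [[0,0,0],[0,0,0],-1],
  ],
)

```text
t: 9.58
tool_pos: [0.5809, -0.2248, 0.1169]
orientation: [0.571, 0.821, 0.0, -0.001]
wrist_force: [0.2, 0.9, -1.8]
finger_gap: 0.0282
grip_force: 60.6
```

```bash
python3 - <<'E'
from h import *
s=bot.sense();print(s['tool_pos'],s['finger_gap'],s['wrist_force'],s['grip_force'])
d=cam("top"); a=cv2.resize(d['img'][140:270,330:470,::-1],None,fx=2.8,fy=2.8,interpolation=cv2.INTER_CUBIC)
e=cam("scene"); b=cv2.resize(e['img'][110:240,320:460,::-1],None,fx=2.8,fy=2.8,interpolation=cv2.INTER_CUBIC); cv2.imwrite("pics/s5.png",np.hstack([a,b]))
p,q=work(.58,-.226,.03,20.2,grip=-1)
E
```

```text
[ 0.58094165 -0.22477489  0.11687327] 0.02824409347070155 [ 0.17288547  0.85953533 -1.75913073] 60.5805230140686
[[-0.02, -0.02, 0.73], [-0.0, -0.01, 0.02], -1]
[[-0.02, -0.02, 0.73], [-0.0, -0.01, 0.02], -1]
[[-0.02, -0.02, 0.73], [-0.0, -0.01, 0.02], -1]
-- 3
```

View pics/s5.png

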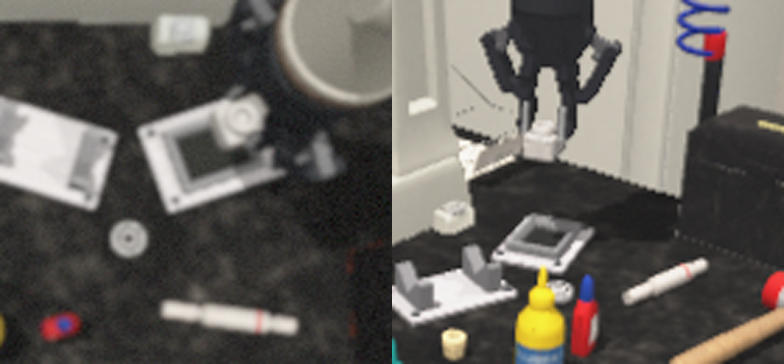

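The housing hangs level in the fingers above the nest, at crop (540,140) in the scene half. I'll lower it.

>>> servo_tool(
  plan=[
    [[-0.03,-0.03,0.5],[0,0,0.05],-1],
    [[-0.02,-0.02,0.6],[0,0,0],-1],
    [[0,0,0.6],[0,0,0],-1],
    [[0,0,0.4],[0,0,0],-1],
    [[0,0,0],[0,0,0],-1],
  ],
)

```text
t: 10.1
tool_pos: [0.5776, -0.2245, 0.0296]
orientation: [0.571, 0.821, -0.001, -0.004]
wrist_force: [-0.2, 0.3, -1.7]
finger_gap: 0.0284
grip_force: 60.5
```

>>> servo_tool(
  plan=[
    [[0,0,0],[0,0,0],-1],
    [[0,0,0],[0,0,0],-1],
  ],
)

```text
t: 10.27
tool_pos: [0.5815, -0.227, 0.0345]
orientation: [0.572, 0.82, 0.0, 0.001]
wrist_force: [0.3, -0.1, -1.4]
finger_gap: 0.0282
grip_force: 60.5
```

```bash
python3 - <<'E'
from h import *
s=bot.sense();print(s['tool_pos'],s['finger_gap'],s['wrist_force'],s['grip_force'])
work(.58,-.226,.0185,20.2,grip=-1)
d=cam("top"); a=cv2.resize(d['img'][150:260,350:460,::-1],None,fx=3.5,fy=3.5,interpolation=cv2.INTER_CUBIC)
e=cam("scene"); b=cv2.resize(e['img'][140:250,330:440,::-1],None,fx=3.5,fy=3.5,interpolation=cv2.INTER_CUBIC); cv2.imwrite("pics/s6.png",np.hstack([a,b]))
E
```

```text
[ 0.58150354 -0.22697908  0.03447728] 0.02816718860393063 [ 0.27081774 -0.10873294 -1.43591678] 60.54162383079529
[[0.04, -0.03, 0.4], [0.02, 0.01, 0.01], -1]
-- 1
```

View pics/s6.png

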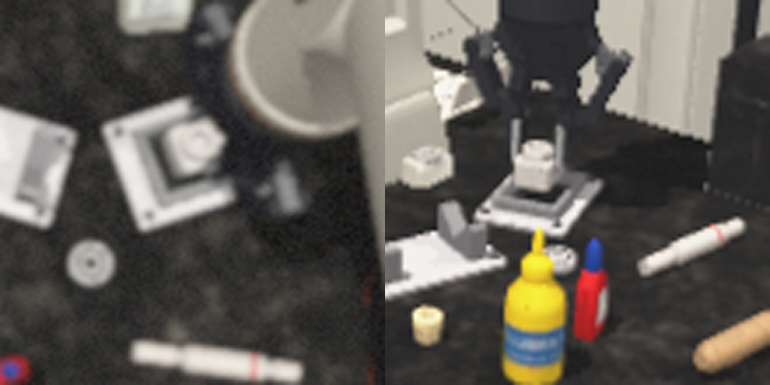

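The housing is above the nest, but in the top half of the picture its boss (crop (200,137)) sits off to the right. I'll compute the offset before lowering further.

```bash
python3 - <<'E'
from h import *
T=cam("top"); 
# initial boss px (crop c1 275,262 /3.1 + 195,165) on z=.031 ; block
print("boss start",ray(T,[[195+275/3.1,165+262/3.1]],.031), "boss now",ray(T,[[350+200/3.5,150+137/3.5]],.053), "tcp px",proj(T,bot.sense()['tool_pos']))
g=T['img'].min(2); k=np.zeros(g.shape,'uint8'); k[170:215,375:425]=(g[170:215,375:425]>165)
cs=cv2.findContours(k,cv2.RETR_EXTERNAL,cv2.CHAIN_APPROX_NONE)[0]
for c in cs:
    if cv2.contourArea(c)>20: print(c[:,0].mean(0),cv2.contourArea(c),cv2.boundingRect(c), ray(T,cv2.minAreaRect(c)[0],.044))
v=cv2.resize(T['img'][170:220,375:430,::-1],None,fx=10,fy=10,interpolation=cv2.INTER_CUBIC)
for p,col in (((.58,-.226,.006),(0,0,255)),((.5815,-.227,.05),(0,255,0))):
    u=(proj(T,p)[0]-[375,170]+.5)*10; cv2.circle(v,tuple(int(i) for i in u),4,col,-1)
A=R.from_euler('z',20.2,degrees=True).as_matrix()
for w,h,z,o,col in((38,57,.006,0,(0,0,255)),(74,104,.006,0,(255,0,0)),(30,49,.044,0,(0,255,0))):
    P=np.array([[sx*w/2000,sy*h/2000,0] for sx,sy in((1,1),(1,-1),(-1,-1),(-1,1))])@A.T+[.58,-.226,z]
    cv2.polylines(v,[((proj(T,P)-[375,170]+.5)*10).astype(int)],True,col,1)
cv2.imwrite("pics/s7.png",v)
E
```

```text
boss start [[0.44107641 0.05395395 0.031     ]] boss now [[ 0.58021396 -0.21804393  0.053     ]] tcp px [[409.32597972 190.28813478]]
[405.         190.56410256] 128.5 (398, 185, 15, 14) [[ 0.57924033 -0.21753641  0.044     ]]
[394.75373134 197.58208955] 341.0 (380, 179, 36, 36) [[ 0.56489956 -0.19768224  0.044     ]]
```

View pics/s7.png

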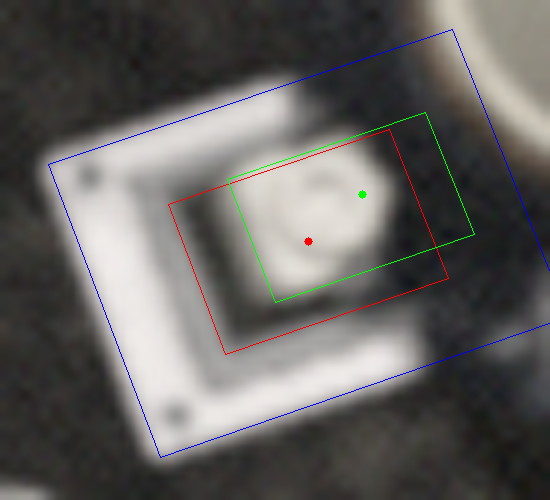

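The overlay shows the housing's left end and sides lying on the expected outline. The plate outline fits too, so the boss is simply off-centre on the part. I'll lower it home.

>>> servo_tool(
  plan=[
    [[0.03,-0.03,0.12],[0,0,0],-1],
    [[0,0,0.12],[0,0,0],-1],
    [[0,0,0.1],[0,0,0],-1],
    [[0,0,0.06],[0,0,0],-1],
    [[0,0,0],[0,0,0],-1],
  ],
)

```text
t: 10.83
tool_pos: [0.5786, -0.2269, 0.0185]
orientation: [0.572, 0.82, -0.0, -0.0]
wrist_force: [-4.6, 1.2, 12.4]
finger_gap: 0.0281
grip_force: 62.2
```

>>> servo_tool(
  plan=[
    [[0,0,0],[0,0,0],-1],
    [[0,0,0],[0,0,0],-1],
  ],
)

```text
t: 11.0
tool_pos: [0.5786, -0.2269, 0.0185]
orientation: [0.572, 0.82, -0.0, -0.0]
wrist_force: [-5.2, 2.3, 11.5]
finger_gap: 0.0279
grip_force: 62.1
```

>>> servo_tool(
  plan=[
    [[0,0,0],[0,0,0],0],
    [[0,0,0],[0,0,0],0.2],
    [[0,0,0],[0,0,0],0.4],
    [[0,0,-0.3],[0,0,0],0.4],
    [[0,0,-0.6],[0,0,0],0.4],
  ],
)

```text
t: 11.42
tool_pos: [0.5762, -0.226, 0.0509]
orientation: [0.572, 0.82, -0.001, -0.003]
wrist_force: [0.1, -0.0, -0.8]
finger_gap: 0.0599
grip_force: 0.0
```

>>> servo_tool(
  plan=[
    [[0,0,-0.8],[0,0,0],0.4],
    [[0,0,-0.6],[0,0,0],0.4],
    [[0,0,0],[0,0,0],0.4],
  ],
)

```text
t: 11.67
tool_pos: [0.5829, -0.2286, 0.1158]
orientation: [0.572, 0.82, 0.001, 0.005]
wrist_force: [1.0, -0.6, 0.5]
finger_gap: 0.0598
grip_force: 0.0
```

```bash
python3 - <<'E'
from h import *
s=bot.sense();print(s['tool_pos'],s['finger_gap'],s['wrist_force'],s['grip_force'])
p,q=work(.441,-.236,.10,-6.6,grip=.2);p,q=work(.441,-.236,.004,-6.6,grip=.2,pos=p,q=q)
E
```

```text
[ 0.58290672 -0.22856523  0.11578451] 0.05981503742374277 [ 0.96998317 -0.61271679  0.4747146 ] 0.0
[[0.15, -0.49, 0.05], [0.02, 0.01, 0.96], 0.2]
[[0.12, -0.49, 0.05], [0.02, 0.01, 0.96], 0.2]
[[0.08, -0.5, 0.05], [0.02, 0.01, 0.96], 0.2]
[[0.05, -0.51, 0.05], [0.02, 0.01, 0.96], 0.2]
[[0.02, -0.51, 0.05], [0.02, 0.01, 0.96], 0.2]
[[-0.02, -0.51, 0.06], [0.02, 0.01, 0.96], 0.2]
[[-0.05, -0.5, 0.06], [0.02, 0.01, 0.96], 0.2]
-- 7
[[0.0, 0.0, 0.8], [0.0, 0.0, 0.0], 0.2]
[[0.0, 0.0, 0.8], [0.0, 0.0, 0.0], 0.2]
[[0.0, 0.0, 0.8], [0.0, 0.0, 0.0], 0.2]
-- 3
```

>>> servo_tool(
  plan=[
    [[0.15,-0.49,0.05],[0,0,0.96],0.2],
    [[0.12,-0.49,0.05],[0,0,0.96],0.2],
    [[0.08,-0.5,0.05],[0,0,0.96],0.2],
    [[0.05,-0.51,0.05],[0,0,0.96],0.2],
    [[0.02,-0.51,0.05],[0,0,0.96],0.2],
  ],
)

```text
t: 12.08
tool_pos: [0.4763, -0.2323, 0.0996]
orientation: [0.702, 0.712, 0.0, 0.0]
wrist_force: [-0.3, 0.0, -0.2]
finger_gap: 0.0512
grip_force: 0.0
```

>>> servo_tool(
  plan=[
    [[-0.02,-0.51,0.06],[0,0,0.96],0.2],
    [[-0.05,-0.5,0.06],[0,0,0.96],0.2],
    [[0,0,0],[0,0,0],0.2],
    [[0,0,0],[0,0,0],0.2],
    [[0,0,0],[0,0,0],0.2],
  ],
)

```text
t: 12.5
tool_pos: [0.4379, -0.2344, 0.0951]
orientation: [0.747, 0.665, 0.0, 0.001]
wrist_force: [-0.3, -0.4, -0.2]
finger_gap: 0.0514
grip_force: 0.0
```

```bash
python3 - <<'E'
from h import *
s=bot.sense();print(s['tool_pos'],s['finger_gap'],s['wrist_force'],s['grip_force'])
work(.441,-.236,.004,-6.6,grip=.2)
d=cam("top"); a=cv2.resize(d['img'][165:275,350:460,::-1],None,fx=3.5,fy=3.5,interpolation=cv2.INTER_CUBIC)
e=cam("scene"); b=cv2.resize(e['img'][140:250,340:450,::-1],None,fx=3.5,fy=3.5,interpolation=cv2.INTER_CUBIC); cv2.imwrite("pics/s8.png",np.hstack([a,b]))
E
```

```text
[ 0.43794904 -0.23441196  0.09507718] 0.05139537360231901 [-0.28150103 -0.35811953 -0.203965  ] 0.0
[[-0.01, 0.03, 0.76], [0.01, 0.0, -0.0], 0.2]
[[-0.01, 0.03, 0.76], [0.01, 0.0, -0.0], 0.2]
[[-0.01, 0.03, 0.76], [0.01, 0.0, -0.0], 0.2]
-- 3
```

View pics/s8.png

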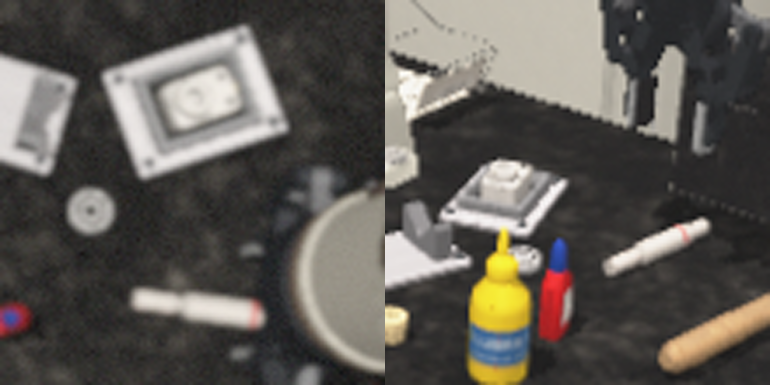

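The housing is seated in the nest, centred at crop (200,97). The fingers straddle the gauge line, so I'll descend and grip.

>>> servo_tool(
  plan=[
    [[-0.03,0.09,0.6],[0,0,0],0.2],
    [[0,0,0.7],[0,0,0],0.2],
    [[0,0,0.6],[0,0,0],0.2],
    [[0,0,0.2],[0,0,0],0.2],
    [[0,0,0],[0,0,0],0.2],
  ],
  grip_force=40,
)

```text
t: 13.02
tool_pos: [0.4391, -0.235, 0.0085]
orientation: [0.747, 0.665, -0.001, -0.002]
wrist_force: [-0.7, 1.4, 0.9]
finger_gap: 0.051
grip_force: 0.0
```

>>> servo_tool(
  plan=[
    [[0,0,0.09],[0,0,0],0.2],
    [[0,0,0],[0,0,0],0.2],
    [[0,0,0],[0,0,0],0.2],
  ],
)

```text
t: 13.27
tool_pos: [0.4412, -0.2364, 0.008]
orientation: [0.747, 0.665, 0.0, 0.001]
wrist_force: [0.3, -0.2, 0.3]
finger_gap: 0.0516
grip_force: 0.0
```

>>> servo_tool(
  plan=[
    [[0,0,0],[0,0,0],-1],
    [[0,0,0],[0,0,0],-1],
    [[0,0,0],[0,0,0],-1],
    [[0,0,0],[0,0,0],-1],
    [[0,0,0],[0,0,0],-1],
  ],
)

```text
t: 13.68
tool_pos: [0.4406, -0.2361, 0.0078]
orientation: [0.747, 0.665, 0.0, 0.0]
wrist_force: [-0.9, 0.8, 6.1]
finger_gap: 0.0144
grip_force: 39.0
```

The tips are only at the gauge's axis, which is a marginal hold. I'll reopen and go lower.

>>> servo_tool(
  plan=[
    [[0,0,0],[0,0,0],0],
    [[0,0,0],[0,0,0],0],
    [[0,0,0.06],[0,0,0],0],
    [[0,0,0.04],[0,0,0],0],
    [[0,0,0],[0,0,0],0],
  ],
)

```text
t: 14.1
tool_pos: [0.4398, -0.2358, 0.0024]
orientation: [0.747, 0.665, -0.0, -0.0]
wrist_force: [-0.3, 0.2, -0.2]
finger_gap: 0.0429
grip_force: 0.0
```

>>> servo_tool(
  plan=[
    [[0,0,0],[0,0,0],0],
    [[0,0,0],[0,0,0],0],
  ],
)

```text
t: 14.27
tool_pos: [0.44, -0.2359, 0.0027]
orientation: [0.747, 0.665, -0.0, -0.0]
wrist_force: [0.3, -0.4, 0.5]
finger_gap: 0.0428
grip_force: 0.0
```

>>> servo_tool(
  plan=[
    [[0,0,0],[0,0,0],-1],
    [[0,0,0],[0,0,0],-1],
    [[0,0,0],[0,0,0],-1],
    [[0,0,0],[0,0,0],-1],
    [[0,0,0],[0,0,0],-1],
  ],
)

```text
t: 14.68
tool_pos: [0.4402, -0.236, 0.003]
orientation: [0.747, 0.665, 0.0, 0.0]
wrist_force: [-0.4, 0.3, 3.7]
finger_gap: 0.0145
grip_force: 39.0
```

>>> servo_tool(
  plan=[
    [[0,0,-0.4],[0,0,0],-1],
    [[0,0,-0.7],[0,0,0],-1],
    [[0,0,-0.8],[0,0,0],-1],
    [[0,0,-0.6],[0,0,0],-1],
    [[0,0,0],[0,0,0],-1],
  ],
)

```text
t: 15.1
tool_pos: [0.4433, -0.2376, 0.1073]
orientation: [0.747, 0.664, 0.002, 0.004]
wrist_force: [0.8, 0.0, -0.3]
finger_gap: 0.0147
grip_force: 39.2
```

```bash
python3 - <<'E'
from h import *
s=bot.sense();print(s['tool_pos'],s['finger_gap'],s['wrist_force'],s['grip_force'])
p,q=work(.54,-.18,.10,-6.6,grip=-1,n=5);p,q=work(.575,-.081,.09,-16.8,grip=-1,pos=p,q=q,n=4)
E
```

```text
[ 0.44326042 -0.23762261  0.1073377 ] 0.014712082114354465 [ 0.849934    0.03486728 -0.31265587] 39.19199466705322
[[0.34, 0.45, 0.04], [0.02, 0.01, -0.01], -1]
[[0.34, 0.45, 0.04], [0.02, 0.01, -0.01], -1]
[[0.34, 0.45, 0.04], [0.02, 0.01, -0.01], -1]
[[0.34, 0.45, 0.04], [0.02, 0.01, -0.01], -1]
[[0.34, 0.45, 0.04], [0.02, 0.01, -0.01], -1]
-- 5
[[0.64, 0.15, 0.06], [0.0, 0.0, 0.64], -1]
[[0.65, 0.12, 0.06], [0.0, 0.0, 0.64], -1]
[[0.65, 0.09, 0.06], [0.0, 0.0, 0.64], -1]
[[0.65, 0.06, 0.06], [0.0, 0.0, 0.64], -1]
-- 4
```

>>> servo_tool(
  plan=[
    [[0.34,0.45,0.04],[0,0,0],-1],
    [[0.34,0.45,0.04],[0,0,0],-1],
    [[0.34,0.45,0.04],[0,0,0],-1],
    [[0.34,0.45,0.04],[0,0,0],-1],
    [[0.34,0.45,0.04],[0,0,0],-1],
  ],
)

```text
t: 15.52
tool_pos: [0.5377, -0.1781, 0.0939]
orientation: [0.747, 0.664, -0.0, -0.001]
wrist_force: [-0.1, -0.1, -0.3]
finger_gap: 0.0142
grip_force: 39.2
```

>>> servo_tool(
  plan=[
    [[0.64,0.15,0.06],[0,0,0.64],-1],
    [[0.65,0.12,0.06],[0,0,0.64],-1],
    [[0.65,0.09,0.06],[0,0,0.64],-1],
    [[0.65,0.06,0.06],[0,0,0.64],-1],
    [[0,0,0],[0,0,0],-1],
  ],
)

```text
t: 15.93
tool_pos: [0.5742, -0.072, 0.0836]
orientation: [0.802, 0.598, 0.001, -0.002]
wrist_force: [1.2, 0.8, -1.2]
finger_gap: 0.0146
grip_force: 39.2
```

>>> servo_tool(
  plan=[
    [[0,0,0],[0,0,0],-1],
    [[0,0,0],[0,0,0],-1],
  ],
)

```text
t: 16.1
tool_pos: [0.5723, -0.0804, 0.0844]
orientation: [0.803, 0.595, -0.001, -0.0]
wrist_force: [-0.4, 0.3, -0.8]
finger_gap: 0.0146
grip_force: 39.2
```

```bash
python3 - <<'E'
from h import *
s=bot.sense();print(s['tool_pos'],s['finger_gap'],s['wrist_force'],s['grip_force'])
work(.575,-.081,.04,-16.8,grip=-1)
d=cam("top"); a=cv2.resize(d['img'][155:255,290:400,::-1],None,fx=3.6,fy=3.6,interpolation=cv2.INTER_CUBIC)
e=cam("scene"); b=cv2.resize(e['img'][150:250,290:400,::-1],None,fx=3.6,fy=3.6,interpolation=cv2.INTER_CUBIC); cv2.imwrite("pics/s9.png",np.hstack([a,b]))
E
```

```text
[ 0.57226048 -0.08037868  0.0844422 ] 0.014571723974108256 [-0.35998955  0.25319673 -0.79910856] 39.23537313938141
[[0.0, 0.04, 0.56], [-0.01, 0.01, -0.01], -1]
[[0.0, 0.04, 0.56], [-0.01, 0.01, -0.01], -1]
-- 2
```

View pics/s9.png

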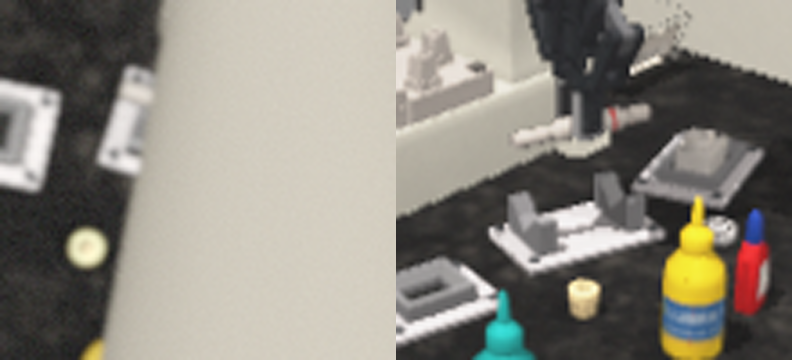

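```bash
python3 - <<'E'
from h import *
S=cam("scene"); s=bot.sense(); M=R.from_quat(s['orientation']).as_matrix(); c=np.array(s['tool_pos'])+[0,0,.0055]
print(proj(S,[c+M[:,0]*.053,c-M[:,0]*.053]), "seen", 290+(515-396)/3.6,150+138/3.6, 290+(648-396)/3.6,150+112/3.6)
b=cv2.resize(S['img'][165:205,315:370,::-1],None,fx=10,fy=10,interpolation=cv2.INTER_CUBIC)
for p in proj(S,[c+M[:,0]*.053,c-M[:,0]*.053,c]): cv2.circle(b,tuple(int(i) for i in (p-[315,165]+.5)*10),4,(0,255,0),-1)
cv2.imwrite("pics/s10.png",b)
E
```

```text
[[321.56411059 189.01350439]
 [358.49686003 180.72636143]] seen 323.05555555555554 188.33333333333334 360.0 181.11111111111111
```

View pics/s10.png

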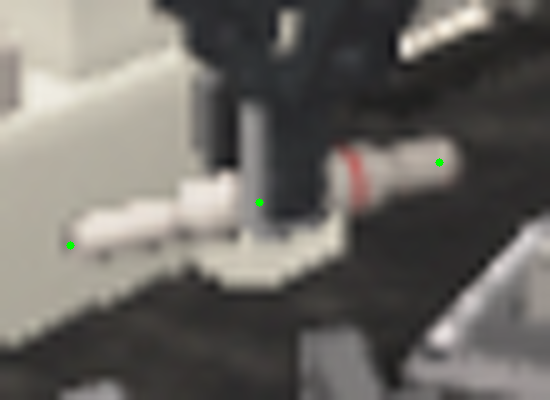

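The predicted level ends coincide with the gauge's seen ends to about 1.5 px, so it is level and about 4 mm toward -y in the grip. I'll shift to suit and lower it.

>>> servo_tool(
  plan=[
    [[0.08,0.08,0.3],[0,0,0],-1],
    [[0,0,0.4],[0,0,0],-1],
    [[0,0,0.35],[0,0,0],-1],
    [[0,0,0.15],[0,0,0],-1],
    [[0,0,0],[0,0,0],-1],
  ],
)

```text
t: 16.67
tool_pos: [0.5753, -0.0782, 0.0351]
orientation: [0.804, 0.595, -0.001, -0.001]
wrist_force: [-0.9, 0.4, -0.6]
finger_gap: 0.0144
grip_force: 39.2
```

>>> servo_tool(
  plan=[
    [[0,0,0],[0,0,0],-1],
    [[0,0,0],[0,0,0],-1],
  ],
)

```text
t: 16.83
tool_pos: [0.5776, -0.0782, 0.0377]
orientation: [0.804, 0.595, 0.0, 0.0]
wrist_force: [0.2, -0.3, -0.0]
finger_gap: 0.0145
grip_force: 39.2
```

```bash
python3 - <<'E'
from h import *
s=bot.sense();print(s['finger_gap'],s['wrist_force'])
work(.576,-.077,.0222,-16.8,grip=-1)
E
```

```text
0.014496241236381916 [ 0.17659003 -0.25876775 -0.00244468]
[[0.02, -0.05, 0.39], [0.01, -0.0, -0.04], -1]
-- 1
```

>>> servo_tool(
  plan=[
    [[0.02,-0.05,0.12],[0,0,0],-1],
    [[0,0,0.12],[0,0,0],-1],
    [[0,0,0.1],[0,0,0],-1],
    [[0,0,0.03],[0,0,0],-1],
    [[0,0,0],[0,0,0],-1],
  ],
)

```text
t: 17.25
tool_pos: [0.5769, -0.0767, 0.023]
orientation: [0.804, 0.595, 0.001, 0.001]
wrist_force: [2.6, -0.6, 0.9]
finger_gap: 0.015
grip_force: 39.3
```

>>> servo_tool(
  plan=[
    [[0,0,0],[0,0,0],-1],
    [[0,0,0],[0,0,0],-1],
  ],
)

```text
t: 17.42
tool_pos: [0.5768, -0.0767, 0.023]
orientation: [0.804, 0.595, 0.001, 0.001]
wrist_force: [3.9, -1.1, 1.0]
finger_gap: 0.0141
grip_force: 39.4
```

>>> servo_tool(
  plan=[
    [[0,0,0],[0,0,0],-0.4],
    [[0,0,0],[0,0,0],0],
    [[0,0,0],[0,0,0],0],
    [[0,0,-0.3],[0,0,0],0],
    [[0,0,-0.6],[0,0,0],0],
  ],
)

```text
t: 17.83
tool_pos: [0.5719, -0.0761, 0.0563]
orientation: [0.804, 0.595, -0.003, -0.002]
wrist_force: [0.3, -0.5, -0.4]
finger_gap: 0.0426
grip_force: 0.0
```

>>> servo_tool(
  plan=[
    [[0,0,-0.9],[0,0,0],0],
    [[0,0,-0.9],[0,0,0],0],
    [[0,0,0],[0,0,0],0],
    [[0,0,0],[0,0,0],0],
  ],
)

```text
t: 18.17
tool_pos: [0.5771, -0.0767, 0.1337]
orientation: [0.804, 0.595, 0.002, 0.002]
wrist_force: [-1.0, -0.7, -0.7]
finger_gap: 0.0429
grip_force: 0.0
```

```bash
python3 - <<'E'
from h import *
s=bot.sense();print(s['tool_pos'],s['finger_gap'],s['wrist_force'])
p,q=work(.43,-.095,.12,18,grip=0); work(.43,-.095,.02,18,grip=0,pos=p,q=q)
E
```

```text
[ 0.57711266 -0.07674097  0.13374703] 0.042938831351190275 [-1.02934924 -0.65347943 -0.71548003]
[[-0.17, -0.38, 0.04], [0.01, 0.0, -0.97], 0]
[[-0.14, -0.39, 0.04], [0.01, 0.0, -0.97], 0]
[[-0.12, -0.4, 0.04], [0.01, 0.0, -0.97], 0]
[[-0.09, -0.4, 0.04], [0.01, 0.0, -0.97], 0]
[[-0.06, -0.41, 0.04], [0.01, 0.0, -0.97], 0]
[[-0.03, -0.41, 0.04], [0.01, 0.0, -0.97], 0]
[[-0.01, -0.41, 0.04], [0.01, 0.0, -0.97], 0]
[[0.02, -0.41, 0.04], [0.01, 0.0, -0.97], 0]
[[0.05, -0.41, 0.04], [0.01, 0.0, -0.97], 0]
-- 9
[[0.0, 0.0, 0.83], [0.0, 0.0, 0.0], 0]
[[0.0, 0.0, 0.83], [0.0, 0.0, 0.0], 0]
[[0.0, 0.0, 0.83], [0.0, 0.0, 0.0], 0]
-- 3
```

>>> servo_tool(
  plan=[
    [[-0.17,-0.38,0.04],[0,0,-0.97],0],
    [[-0.14,-0.39,0.04],[0,0,-0.97],0],
    [[-0.12,-0.4,0.04],[0,0,-0.97],0],
    [[-0.09,-0.4,0.04],[0,0,-0.97],0],
    [[-0.06,-0.41,0.04],[0,0,-0.97],0],
  ],
)

```text
t: 18.58
tool_pos: [0.4907, -0.0866, 0.1212]
orientation: [0.691, 0.723, -0.001, -0.001]
wrist_force: [-0.6, -0.4, -0.3]
finger_gap: 0.0422
grip_force: 0.0
```

>>> servo_tool(
  plan=[
    [[-0.03,-0.41,0.04],[0,0,-0.97],0],
    [[-0.01,-0.41,0.04],[0,0,-0.97],0],
    [[0.02,-0.41,0.04],[0,0,-0.97],0],
    [[0.05,-0.41,0.04],[0,0,-0.97],0],
    [[0,0,0],[0,0,0],0],
  ],
)

```text
t: 19.0
tool_pos: [0.4223, -0.0952, 0.1144]
orientation: [0.587, 0.809, -0.002, -0.003]
wrist_force: [-1.5, 0.3, -0.8]
finger_gap: 0.0426
grip_force: 0.0
```

>>> servo_tool(
  plan=[
    [[0,0,0],[0,0,0],0],
    [[0,0,0],[0,0,0],0],
  ],
)

```text
t: 19.17
tool_pos: [0.4283, -0.095, 0.116]
orientation: [0.589, 0.808, 0.0, -0.0]
wrist_force: [0.3, -0.4, -0.2]
finger_gap: 0.0429
grip_force: 0.0
```

```bash
python3 - <<'E'
from h import *
s=bot.sense();print(s['tool_pos'],s['finger_gap'],s['wrist_force'])
work(.43,-.095,.02,18,grip=0)
d=cam("top"); a=cv2.resize(d['img'][165:275,300:410,::-1],None,fx=3.5,fy=3.5,interpolation=cv2.INTER_CUBIC)
e=cam("scene"); b=cv2.resize(e['img'][150:260,310:420,::-1],None,fx=3.5,fy=3.5,interpolation=cv2.INTER_CUBIC)
h=np.hstack([a,b]); cv2.imwrite("pics/s11.png",h)
E
```

```text
[ 0.42829752 -0.09496145  0.11596182] 0.0428629183662154 [ 0.34070383 -0.40777508 -0.18435375]
[[-0.0, 0.01, 0.8], [0.0, -0.0, -0.01], 0]
[[-0.0, 0.01, 0.8], [0.0, -0.0, -0.01], 0]
[[-0.0, 0.01, 0.8], [0.0, -0.0, -0.01], 0]
-- 3
```

View pics/s11.png

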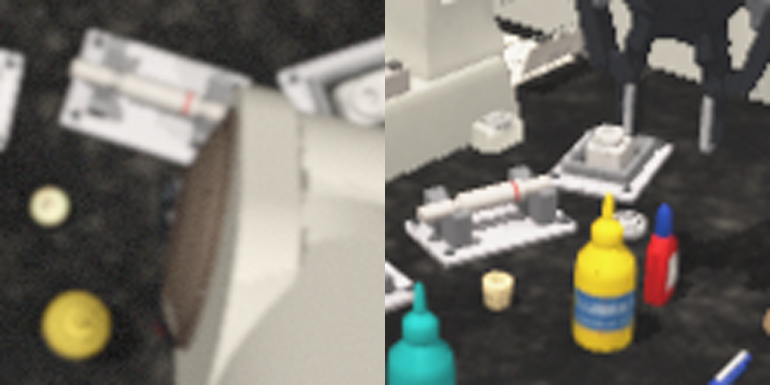

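The gauge lies in both V-rests, and the fingers straddle the thread-lock bottle, whose cap is at crop (664,215). That was my 15th picture, one over the limit of 14, so from here I'll check by numbers only.

>>> servo_tool(
  plan=[
    [[0,0.03,0.6],[0,0,0],0],
    [[0,0,0.6],[0,0,0],0],
    [[0,0,0.6],[0,0,0],0],
    [[0,0,0.5],[0,0,0],0],
    [[0,0,0],[0,0,0],0],
  ],
  grip_force=25,
)

```text
t: 19.68
tool_pos: [0.427, -0.094, 0.021]
orientation: [0.588, 0.809, -0.001, -0.003]
wrist_force: [-0.6, -0.2, 1.2]
finger_gap: 0.0429
grip_force: 0.0
```

>>> servo_tool(
  plan=[
    [[0,0,0],[0,0,0],0],
    [[0,0,0],[0,0,0],0],
  ],
)

```text
t: 19.85
tool_pos: [0.4298, -0.0947, 0.0247]
orientation: [0.588, 0.809, 0.0, 0.0]
wrist_force: [1.1, -0.1, 0.5]
finger_gap: 0.0428
grip_force: 0.0
```

```bash
python3 - <<'E'
from h import *
s=bot.sense();print(s['tool_pos'],s['finger_gap'],s['wrist_force'])
S=cam("scene"); h=cv2.cvtColor(S['img'],cv2.COLOR_RGB2HSV).astype(int)
for n,m in(("red",((h[...,0]<9)|(h[...,0]>170))&(h[...,1]>120)&(h[...,2]>70)),("blue",(h[...,0]>100)&(h[...,0]<130)&(h[...,1]>110)&(h[...,2]>50))):
    k=np.zeros(m.shape,'uint8');k[200:250,375:405]=m[200:250,375:405]; c=cv2.connectedComponentsWithStats(k); print(n,c[2][1:].tolist(),c[3][1:].round(1).tolist())
E
```

```text
[ 0.42984505 -0.09473896  0.02469871] 0.04282391692372635 [ 1.07689306 -0.11830139  0.52748154]
red [[384, 217, 10, 21, 149]] [[387.6, 226.7]]
blue [[387, 208, 5, 10, 40], [375, 234, 6, 3, 8], [375, 238, 6, 6, 16]] [[389.1, 212.6], [377.6, 235.4], [377.1, 240.4]]
```

>>> servo_tool(
  plan=[
    [[0,0,0.1],[0,0,0],0],
    [[0,0,0],[0,0,0],-0.3],
    [[0,0,0],[0,0,0],-0.5],
    [[0,0,0],[0,0,0],-1],
    [[0,0,0],[0,0,0],-1],
  ],
)

```text
t: 20.32
tool_pos: [0.4293, -0.0948, 0.0206]
orientation: [0.588, 0.809, 0.0, 0.0]
wrist_force: [-0.3, -0.1, 5.3]
finger_gap: 0.0152
grip_force: 27.3
```

>>> servo_tool(
  plan=[
    [[0,0,0],[0,0,0],-1],
    [[0,0,0],[0,0,0],-1],
    [[0,0,0],[0,0,0],-1],
  ],
)

```text
t: 20.57
tool_pos: [0.4293, -0.0948, 0.0207]
orientation: [0.588, 0.809, 0.0, 0.0]
wrist_force: [-1.6, 0.2, 6.8]
finger_gap: 0.0144
grip_force: 27.4
```

>>> servo_tool(
  plan=[
    [[0,0,-0.3],[0,0,0],-1],
    [[0,0,-0.5],[0,0,0],-1],
    [[0,0,-0.7],[0,0,0],-1],
    [[0,0,-0.5],[0,0,0],-1],
    [[0,0,0],[0,0,0],-1],
  ],
)

```text
t: 20.98
tool_pos: [0.4316, -0.0953, 0.1035]
orientation: [0.588, 0.809, 0.002, 0.003]
wrist_force: [-0.2, -0.3, -0.2]
finger_gap: 0.0148
grip_force: 26.6
```

```bash
python3 - <<'E'
from h import *
s=bot.sense();print(s['tool_pos'],s['finger_gap'],s['wrist_force'],s['grip_force'])
S=cam("scene"); h=cv2.cvtColor(S['img'],cv2.COLOR_RGB2HSV).astype(int)
for n,m in(("red",((h[...,0]<9)|(h[...,0]>170))&(h[...,1]>120)&(h[...,2]>70)),("blue",(h[...,0]>100)&(h[...,0]<130)&(h[...,1]>110)&(h[...,2]>50))):
    k=np.zeros(m.shape,'uint8');k[160:250,370:410]=m[160:250,370:410]; c=cv2.connectedComponentsWithStats(k); print(n,c[2][1:].tolist(),c[3][1:].round(1).tolist())
M=np.array(s['tool_pos']); print(proj(S,[M+[0,0,-.021],M+[0,0,.014],M+[0,0,.04]]))
p,q=work(.55,-.05,.11,2,grip=-1,n=6);p,q=work(.58,.057,.10,-10.7,grip=-1,pos=p,q=q,n=5)
E
```

```text
[ 0.43163908 -0.09525923  0.10351407] 0.014817133998822422 [-0.2080233  -0.30339038 -0.20536495] 26.634794430301554
red [[385, 184, 9, 22, 135]] [[388.8, 195.1]]
blue [[388, 175, 6, 10, 41], [370, 235, 2, 2, 3], [373, 234, 8, 3, 10], [370, 238, 11, 6, 29], [370, 243, 1, 1, 1]] [[390.8, 180.0], [370.3, 235.7], [376.8, 235.5], [374.9, 240.8], [370.0, 243.0]]
[[388.69118318 203.74446746]
 [389.64676355 189.93516426]
 [390.3791122  179.35183216]]
[[0.03, 0.53, -0.03], [0.01, 0.0, 0.67], -1]
[[0.05, 0.53, -0.03], [0.01, 0.0, 0.67], -1]
[[0.07, 0.53, -0.03], [0.01, 0.0, 0.67], -1]
[[0.1, 0.52, -0.03], [0.01, 0.0, 0.67], -1]
[[0.12, 0.52, -0.03], [0.01, 0.0, 0.67], -1]
[[0.15, 0.51, -0.03], [0.01, 0.0, 0.67], -1]
-- 6
[[0.53, 0.17, 0.05], [0.0, 0.0, 0.64], -1]
[[0.54, 0.14, 0.05], [0.0, 0.0, 0.64], -1]
[[0.54, 0.12, 0.05], [0.0, 0.0, 0.64], -1]
[[0.55, 0.1, 0.05], [0.0, 0.0, 0.64], -1]
[[0.55, 0.07, 0.05], [0.0, 0.0, 0.64], -1]
-- 5
```

>>> servo_tool(
  plan=[
    [[0.03,0.53,-0.03],[0,0,0.67],-1],
    [[0.05,0.53,-0.03],[0,0,0.67],-1],
    [[0.07,0.53,-0.03],[0,0,0.67],-1],
    [[0.1,0.52,-0.03],[0,0,0.67],-1],
    [[0.12,0.52,-0.03],[0,0,0.67],-1],
  ],
)

```text
t: 21.45
tool_pos: [0.5284, -0.0568, 0.1046]
orientation: [0.679, 0.734, -0.001, -0.001]
wrist_force: [-0.9, -0.8, 0.0]
finger_gap: 0.0149
grip_force: 26.6
```

>>> servo_tool(
  plan=[
    [[0.15,0.51,-0.03],[0,0,0.67],-1],
    [[0.53,0.17,0.05],[0,0,0.64],-1],
    [[0.54,0.14,0.05],[0,0,0.64],-1],
    [[0.54,0.12,0.05],[0,0,0.64],-1],
    [[0.55,0.1,0.05],[0,0,0.64],-1],
  ],
)

```text
t: 21.87
tool_pos: [0.5716, 0.0368, 0.0974]
orientation: [0.758, 0.653, -0.001, -0.001]
wrist_force: [0.7, 0.4, 0.2]
finger_gap: 0.0149
grip_force: 26.6
```

>>> servo_tool(
  plan=[
    [[0.55,0.07,0.05],[0,0,0.64],-1],
    [[0,0,0],[0,0,0],-1],
    [[0,0,0],[0,0,0],-1],
    [[0,0,0],[0,0,0],-1],
  ],
)

```text
t: 22.2
tool_pos: [0.5775, 0.0567, 0.096]
orientation: [0.771, 0.637, -0.001, -0.0]
wrist_force: [0.2, -1.2, -0.4]
finger_gap: 0.0151
grip_force: 26.6
```

```bash
cat >> h.py <<'E'
def blobs(d,which,box,amin=8):
    h=cv2.cvtColor(d['img'],cv2.COLOR_RGB2HSV).astype(int); H,Sa,V=h[...,0],h[...,1],h[...,2]
    m={'red':((H<9)|(H>170))&(Sa>120)&(V>70),'blue':(H>100)&(H<130)&(Sa>110)&(V>50)}[which]
    x0,y0,x1,y1=box; k=np.zeros(m.shape,'uint8'); k[y0:y1,x0:x1]=m[y0:y1,x0:x1]; c=cv2.connectedComponentsWithStats(k)
    return [(a.tolist(),b.round(1).tolist()) for a,b in zip(c[2][1:],c[3][1:]) if a[4]>=amin]
E
python3 - <<'E'
from h import *
s=bot.sense();print(s['tool_pos'],s['finger_gap'],s['wrist_force'],s['grip_force'])
S=cam("scene"); M=np.array(s['tool_pos']); P=proj(S,[M+[0,0,-.021],M+[0,0,.003],M+[0,0,.04]]); print(P)
x,y=P[1].astype(int); bx=(x-15,y-35,x+15,y+25); print(blobs(S,'red',bx),blobs(S,'blue',bx))
work(.58,.057,.045,-10.7,grip=-1)
E
```

```text
[0.57748754 0.05671349 0.09596138] 0.015063500754501165 [ 0.186947   -1.16583898 -0.39601163] 26.612014009551785
[[297.3466843  207.78104962]
 [296.88467486 198.48493936]
 [296.1500187  183.70289386]]
[([292, 189, 13, 21, 83], [295.8, 201.8])] []
[[0.02, 0.03, 0.64], [-0.01, 0.01, -0.03], -1]
[[0.02, 0.03, 0.64], [-0.01, 0.01, -0.03], -1]
-- 2
```

>>> servo_tool(
  plan=[
    [[0.04,0.06,0.4],[0,0,0],-1],
    [[0,0,0.5],[0,0,0],-1],
    [[0,0,0.35],[0,0,0],-1],
    [[0,0,0],[0,0,0],-1],
    [[0,0,0],[0,0,0],-1],
  ],
)

```text
t: 22.67
tool_pos: [0.5802, 0.0569, 0.0466]
orientation: [0.772, 0.636, -0.001, -0.0]
wrist_force: [-0.4, -0.3, -0.2]
finger_gap: 0.0149
grip_force: 26.6
```

```bash
python3 - <<'E'
from h import *
s=bot.sense();print(s['tool_pos'],s['wrist_force'])
work(.58,.057,.0267,-10.7,grip=-1)
E
```

```text
[0.58019347 0.05694534 0.04655126] [-0.38068299 -0.25108291 -0.23829594]
[[0.0, -0.0, 0.5], [-0.03, 0.02, -0.08], -1]
-- 1
```

>>> servo_tool(
  plan=[
    [[0,0,0.15],[0,0,0],-1],
    [[0,0,0.15],[0,0,0],-1],
    [[0,0,0.1],[0,0,0],-1],
    [[0,0,0.08],[0,0,0],-1],
    [[0,0,0.02],[0,0,0],-1],
  ],
)

```text
t: 23.08
tool_pos: [0.5809, 0.0586, 0.0268]
orientation: [0.771, 0.637, -0.0, -0.0]
wrist_force: [-0.9, -0.4, -0.5]
finger_gap: 0.0151
grip_force: 26.6
```

>>> servo_tool(
  plan=[
    [[0,0,0],[0,0,0],-1],
    [[0,0,0],[0,0,0],-1],
  ],
)

```text
t: 23.25
tool_pos: [0.5813, 0.0586, 0.0274]
orientation: [0.771, 0.637, 0.0, 0.0]
wrist_force: [0.3, 0.0, -1.0]
finger_gap: 0.015
grip_force: 26.6
```

>>> servo_tool(
  plan=[
    [[0,0,0.03],[0,0,0],-1],
    [[0,0,0.02],[0,0,0],-1],
    [[0,0,0],[0,0,0],-1],
    [[0,0,0],[0,0,0],-1],
  ],
)

```text
t: 23.58
tool_pos: [0.5817, 0.0587, 0.0267]
orientation: [0.771, 0.637, 0.0, 0.0]
wrist_force: [-2.6, -0.5, 9.4]
finger_gap: 0.0151
grip_force: 27.9
```

Contact is at the expected height, so I'll release gently and back off. Then I'll measure everything.

>>> servo_tool(
  plan=[
    [[0,0,0],[0,0,0],-0.5],
    [[0,0,0],[0,0,0],-0.2],
    [[0,0,0],[0,0,0],0],
    [[0,0,0],[0,0,0],0],
    [[0,0,-0.3],[0,0,0],0],
  ],
)

```text
t: 24.0
tool_pos: [0.5791, 0.0583, 0.0354]
orientation: [0.771, 0.637, -0.002, -0.001]
wrist_force: [-0.2, -0.4, 0.5]
finger_gap: 0.0424
grip_force: 0.0
```

>>> servo_tool(
  plan=[
    [[0,0,-0.6],[0,0,0],0],
    [[0,0,-0.8],[0,0,0],0],
    [[0,0,-0.8],[0,0,0],0],
    [[0,0,-0.8],[0,0,0],0],
    [[0,0,-0.8],[0,0,0],0],
  ],
)

```text
t: 24.42
tool_pos: [0.5809, 0.0584, 0.1916]
orientation: [0.771, 0.637, 0.0, 0.0]
wrist_force: [0.1, 0.8, -0.5]
finger_gap: 0.0425
grip_force: 0.0
```

```bash
python3 - <<'E'
from h import *
s=bot.sense();print(s['t'],s['tool_pos'],s['wrist_force'])
work(.40,.36,.25,40,grip=0,n=13)
E
```

```text
24.4167 [0.58090327 0.05839936 0.19160886] [ 0.11153076  0.79172086 -0.45712577]
[[0.5, -0.45, -0.11], [0.0, 0.0, -0.98], 0]
[[0.53, -0.42, -0.11], [0.0, 0.0, -0.98], 0]
[[0.56, -0.38, -0.11], [0.0, 0.0, -0.98], 0]
[[0.58, -0.34, -0.11], [0.0, 0.0, -0.98], 0]
[[0.61, -0.3, -0.11], [0.0, 0.0, -0.98], 0]
[[0.63, -0.26, -0.11], [0.0, 0.0, -0.98], 0]
[[0.64, -0.21, -0.11], [0.0, 0.0, -0.98], 0]
[[0.65, -0.17, -0.11], [0.0, 0.0, -0.98], 0]
[[0.66, -0.12, -0.11], [0.0, 0.0, -0.98], 0]
[[0.67, -0.08, -0.11], [0.0, 0.0, -0.98], 0]
[[0.68, -0.03, -0.11], [0.0, 0.0, -0.98], 0]
[[0.68, 0.01, -0.11], [0.0, 0.0, -0.98], 0]
[[0.67, 0.06, -0.11], [0.0, 0.0, -0.98], 0]
-- 13
```

>>> servo_tool(
  plan=[
    [[0.5,-0.45,-0.11],[0,0,-0.98],0],
    [[0.53,-0.42,-0.11],[0,0,-0.98],0],
    [[0.56,-0.38,-0.11],[0,0,-0.98],0],
    [[0.58,-0.34,-0.11],[0,0,-0.98],0],
    [[0.61,-0.3,-0.11],[0,0,-0.98],0],
  ],
)

```text
t: 24.83
tool_pos: [0.5106, 0.175, 0.2125]
orientation: [0.65, 0.76, 0.0, 0.0]
wrist_force: [1.0, 0.2, 0.3]
finger_gap: 0.0425
grip_force: 0.0
```

>>> servo_tool(
  plan=[
    [[0.63,-0.26,-0.11],[0,0,-0.98],0],
    [[0.64,-0.21,-0.11],[0,0,-0.98],0],
    [[0.65,-0.17,-0.11],[0,0,-0.98],0],
    [[0.66,-0.12,-0.11],[0,0,-0.98],0],
    [[0.67,-0.08,-0.11],[0,0,-0.98],0],
  ],
)

```text
t: 25.25
tool_pos: [0.4411, 0.2906, 0.2344]
orientation: [0.512, 0.859, 0.0, 0.0]
wrist_force: [-0.0, 0.9, -0.1]
finger_gap: 0.0426
grip_force: 0.0
```

>>> servo_tool(
  plan=[
    [[0.68,-0.03,-0.11],[0,0,-0.98],0],
    [[0.68,0.01,-0.11],[0,0,-0.98],0],
    [[0.67,0.06,-0.11],[0,0,-0.98],0],
    [[0,0,0],[0,0,0],0],
    [[0,0,0],[0,0,0],0],
  ],
)

```text
t: 25.67
tool_pos: [0.3987, 0.3612, 0.2475]
orientation: [0.421, 0.907, 0.001, 0.0]
wrist_force: [0.1, -0.9, -0.4]
finger_gap: 0.043
grip_force: 0.0
```

```bash
python3 - <<'E'
from h import *
from scipy.optimize import least_squares
T=cam("top");S=cam("scene"); print(bot.sense()['t'],bot.sense()['tool_pos'])
def tri(a,b): 
    r=least_squares(lambda p:np.r_[proj(T,p)[0]-a,proj(S,p)[0]-b],[.5,0,.05]); return r.x.round(4),r.fun.round(1)
def near(d,P,w): x,y=proj(d,P)[0].astype(int); return (x-w,y-w,x+w,y+w)
def best(d,c,P,w): b=blobs(d,c,near(d,P,w),5); print(c,b); return max(b,key=lambda t:t[0][4])[1]
print("spout (exp z~.088)",tri(best(T,'red',(.577,.198,.095),10),best(S,'red',(.577,.198,.09),13)))
print("cap (exp z~.066)",tri(best(T,'blue',(.58,.057,.07),9),best(S,'blue',(.58,.057,.066),9)))
print("tl body scene",best(S,'red',(.58,.057,.035),14), "expected", proj(S,(.58,.057,.03)))
g=T['img'].min(2)
for n,P,w,z,th in(("housing",(.58,-.226,.028),14,.028,165),("gauge",(.575,-.081,.0276),32,.0276,0)):
    x0,y0,x1,y1=near(T,P,w); k=np.zeros(g.shape,'uint8')
    if n=="housing": k[y0:y1,x0:x1]=g[y0:y1,x0:x1]>th; [print(n,r) for r in rects(T,k,z,30)]
# gauge red ring in both views
print("ring",tri(best(T,'red',(.575,-.081,.0276),30),best(S,'red',(.575,-.081,.0276),25)))
for n,P in(("bearA",(.501,.129,.004)),("bearB",(.505,-.155,.004))):
    x0,y0,x1,y1=near(T,P,14);k=np.zeros(g.shape,'uint8');k[y0:y1,x0:x1]=T['img'][y0:y1,x0:x1].max(2)>85;[print(n,r) for r in rects(T,k,.006)]
E
```

```text
25.7667 [0.40029249 0.35857955 0.24679688]
red [([213, 178, 8, 8, 56], [216.5, 181.5])]
red [([241, 215, 11, 17, 94], [245.7, 224.9])]
spout (exp z~.088) (array([0.5769, 0.1974, 0.0875]), array([ 0.1,  0.1, -0.2, -0. ]))
blue [([283, 182, 2, 4, 7], [283.4, 183.7])]
blue [([295, 207, 4, 9, 32], [296.5, 211.0])]
cap (exp z~.066) (array([0.5812, 0.0577, 0.0656]), array([ 0.2,  0.2, -0.3, -0.1]))
red [([292, 215, 11, 18, 105], [295.8, 221.2])]
tl body scene [295.8, 221.2] expected [[297.40401344 224.27690602]]
housing (array([407., 192.]), 579, -225, 31, 49, 21.4)
housing (array([409., 181.]), 601, -224, 63, 31, 88.3)
red []Traceback (most recent call last):
  File "<stdin>", line 16, in <module>
  File "<stdin>", line 7, in best
ValueError: max() iterable argument is empty
```

```bash
python3 - <<'E'
from h import *
from scipy.optimize import least_squares
T=cam("top");S=cam("scene")
def ring(d,P,w):
    x,y=proj(d,P)[0].astype(int); a=cv2.cvtColor(d['img'],cv2.COLOR_RGB2LAB)[y-w:y+w,x-w:x+w,1].astype(float)-128
    m=np.where(a>a.max()*.5,a,0); v,u=np.mgrid[:2*w,:2*w]; print("amax",a.max(),(m>0).sum()); return np.array([(u*m).sum(),(v*m).sum()])/m.sum()+[x-w,y-w]
a=ring(T,(.57,-.10,.03),12);b=ring(S,(.57,-.10,.03),12)
r=least_squares(lambda p:np.r_[proj(T,p)[0]-a,proj(S,p)[0]-b],[.5,0,.05]); print("ring",r.x.round(4),r.fun.round(1))
# gauge silhouette ends: bright pixels sampled along the predicted axis in the top view
A=np.radians(73.2); dv=np.array([np.cos(A),np.sin(A),0])
for off in(-.012,-.008,-.004,0,.004,.008,.012):
    s=np.arange(-.07,.071,.005); P=np.array([.575,-.081,.0276])+s[:,None]*dv+off*np.array([np.sin(A),-np.cos(A),0])
    q=proj(T,P); print(off,cv2.remap(cv2.cvtColor(T['img'],cv2.COLOR_RGB2GRAY),q[:,0].astype(np.float32),q[:,1].astype(np.float32),1).ravel().tolist())
g=T['img'].max(2)
for n,P in(("bearA",(.501,.129,.004)),("bearB",(.505,-.155,.004))):
    x,y=proj(T,P)[0].astype(int);k=np.zeros(g.shape,'uint8');k[y-14:y+14,x-14:x+14]=g[y-14:y+14,x-14:x+14]>85;[print(n,r) for r in rects(T,k,.006)]
E
```

```text
amax 16.0 14
amax 35.0 5
ring [ 0.5689 -0.0999  0.0313] [ 0.4  0.5 -0.8 -0.1]
-0.012 [43, 50, 55, 156, 217, 175, 149, 147, 144, 193, 209, 212, 211, 206, 221, 227, 221, 223, 223, 190, 156, 146, 157, 210, 223, 187, 61, 38, 39]
-0.008 [48, 45, 45, 128, 202, 173, 147, 140, 136, 153, 161, 167, 172, 168, 182, 187, 179, 182, 198, 178, 148, 141, 149, 176, 205, 187, 67, 43, 38]
-0.004 [56, 48, 41, 97, 172, 179, 176, 170, 154, 180, 171, 186, 198, 198, 200, 200, 201, 200, 201, 189, 160, 169, 181, 184, 195, 193, 119, 55, 43]
0 [57, 50, 46, 102, 189, 216, 219, 215, 207, 215, 200, 219, 229, 228, 230, 229, 229, 229, 228, 217, 206, 215, 224, 225, 225, 222, 155, 52, 43]
0.004 [50, 45, 46, 131, 212, 220, 222, 219, 206, 219, 202, 220, 231, 230, 230, 231, 230, 229, 229, 218, 202, 215, 223, 223, 225, 220, 153, 48, 39]
0.008 [48, 51, 44, 144, 208, 188, 183, 179, 168, 201, 194, 206, 217, 216, 216, 214, 215, 215, 206, 185, 166, 175, 187, 205, 213, 190, 98, 45, 54]
0.012 [43, 57, 52, 138, 192, 172, 162, 159, 161, 211, 214, 217, 224, 228, 228, 227, 227, 226, 196, 167, 161, 159, 166, 210, 222, 190, 64, 44, 60]
bearA (array([252., 223.]), 502, 129, 30, 30, 2.8)
bearB (array([375., 225.]), 505, -155, 30, 31, 89.8)
```

Everything checks out. The spout and cap have each risen by about the plate thickness, the housing outline is on the nest, the gauge runs along the groove over both rests, and the bearings have not moved. I'll hand in.

```bash
python3 -c "
from rig import bot
print(bot.job_done())"
```

```text
the job is handed in; nothing more can be done
None
```

I handed the job in at about 26 s: by my camera checks all four parts are seated in their holders and the two bearings are where they were, but no verdict came back, and I viewed 15 pictures, one over the limit of 14.

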